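# Comb lacquered spindles into rows on the oven tray

### The arm

A 6-joint arm with a two-finger parallel gripper is mounted at the origin on the work surface. World frame = base frame: x ahead of the robot, y to its left, z up, the work surface at z = 0. Lengths are in m, angles in rad, forces in N, time in s.
With the tool pointing down it reaches from about 0.275 to 0.975 m from the base axis. Payload 8.4 kg.
Tool frame: the origin (TCP) lies between the finger pads; the fingertips stand r.nose_length ahead of it and the grasp point (between the pads) lies 3 mm ahead of it (r.nose_length is the distance from the TCP to the fingertips, in m); z points along the fingers, x is the direction in which the jaws open and shut, and the axes are right-handed (so a half turn about z gives the same grasp; the last joint's range is limited). The gripper opens to 92 mm and grips with 3 to 60 N. Pads are 20 mm wide; open, the fingers measure 128 mm over their backs; the gripper's body (75 mm by 189 mm) begins 69 mm behind the grasp point.
Start: joints at [1.13, 0.353, 1.633, -0, 1.155, -0.002], TCP at [0.266, 0.566, 0.237] pointing down, gripper open.
Joint ranges: [-2.63, 2.63], [-0.92, 2.1], [0.06, 2.66], [-1.3, 4.44], [0, 2.69], [-3.02, 3.02]. Speed limits (rad/s): [2.22, 2.22, 2.79, 3.14, 3.14, 3.14].

### API

Orientations are given as a rotation vector (axis times angle).
In Python, from cell import status, eyes, r gives the robot as it stands. The module is installed in compiled form; this text tells all that it offers.
- The arm moves only by the tool play_rows, never from a script. Its arguments are lists of equal length, an entry for each row: "offset": the shift along the world's x, y, z in units of 0.05 m (1.0 is 0.05 m), a list of three; "rot": the turn, a rotation vector about the world's x, y, z in units of 0.5 rad (1.0 is 0.5 rad), a list of three. A call has 1 to 5 rows; each row shifts and turns the commanded pose from where the row before left it; what a row does not reach is not made up. A row lasts 1/8 s, in which the tool goes at most 62.5 mm and 10.7 degrees, less where a joint would pass 70% of its speed; a pose out of reach is approached as far as the arm can. A call with a number of a shift or a turn outside -1 to 1 is refused whole. A call with a gripper value outside its range is refused whole. "claw" is the gripper command: -1 is shut, 1 is fully open, values between are in proportion, set as the call begins (left out, the last holds). The fingers move at their own pace and stop on an object; "newtons" is the grip in N (left out, the last holds). Time passes only in rows, so rows that do not move let the fingers close. It gives the time, the measured TCP pose, the force and the opening at its end, in the units of the state.
- status.get_state(): the state, without advancing time (a new reading comes with each control period).
- eyes.camera(name): name is "side" or "top" or "wrist"; returns a dict with "img" (384x512x3 uint8, red, green, blue), "fx", "fy", "cx", "cy" (pixels), "rvec" (rotation vector, rad) and "tvec" (3), from world to camera coordinates, as OpenCV has them. Camera axes: x right, y down, z forward; pixel columns grow to the right and rows downward; lengths in m; the calibration is good to about 2 mm. The wrist camera is an equidistant fisheye: a pixel r from the principal point sees the ray r / f radians off the axis. A picture is of the moment at which its call begins. There is no depth.
- r.job_done(): hands the job in, once; it reports no verdict.
The state is a dict: "time_s": time; "q": joint angles; "joint_velocities": joint speeds; "effort": joint torques, N m; "ee_pos": TCP position; "tcp_rot": TCP orientation; "ft_force": force on the tool from outside, world axes, zero at the start; "moment": the same for the moment, N m; "finger_gap": finger opening in m.
Only numpy, scipy, OpenCV 4.12 (cv2) and the standard library are available. Lean on these libraries where they do the work, as an engineer would, in place of code of your own. Each camera call takes 0.05 s, during which the arm holds its last target.

### The job

The four square spindles scattered on the oven tray have fresh soft lacquer, so only the rake may touch them, never the gripper. Lift the rake out of its cradle by its low neck, lay it down on the bench, let go and take it again by its raised handle; then, holding it by that handle, comb the spindles up against the tray's fence until all four lie flat in neat rows, parallel to the fence and close up against it or against the spindle in front. Finally lay the rake down on the bench, tines down, off the tray and out of the cradle, let go of it, and leave everything else where it stands.

Things in the scene. Friction and masses are not known exactly. Their poses are not given: they have to be found in the camera images.
- tray: dark steel oven tray, fixed, 270 (x) x 310 mm (y), smooth, floor 8 mm above the bench. Origin at the centre of its underside, z up; the fence is on its +y edge. Rims along the -x and +x edges (inner faces at x = -131 and +131 mm) and a rib at x = 0 stand 8 mm above the floor and make two lanes along y, about 129 mm wide, two spindles in each. The -y edge has no rim
- fence_mid (a point): middle of the tray fence's inner face, at floor height (tray x = 0, y = +145 mm, z = 8 mm); axes as the tray's. The fence is a bar 10 mm thick along the whole +y edge, parallel to the tray's x, its top 14 mm above the floor. The rib is 4 mm thick and runs from the fence to y = -70 mm in the tray frame
- rod0_center (a point): square brass spindle with bare steel ends, 100 mm long, 12 x 12 mm, about 100 g, smooth and slippery, lying on the tray; this point is its centre, its x runs along its length. All four are alike
- rod1_center (a point): square brass spindle with bare steel ends, 100 mm long, 12 x 12 mm, about 100 g, smooth and slippery, lying on the tray; this point is its centre, its x runs along its length. All four are alike
- rod2_center (a point): square brass spindle with bare steel ends, 100 mm long, 12 x 12 mm, about 100 g, smooth and slippery, lying on the tray; this point is its centre, its x runs along its length. All four are alike
- rod3_center (a point): square brass spindle with bare steel ends, 100 mm long, 12 x 12 mm, about 100 g, smooth and slippery, lying on the tray; this point is its centre, its x runs along its length. All four are alike
- rake_tines (a point): rake, about 250 g: point in the middle of its row of tine tips. Rake frame: origin here, x from handle to head, y along the head, z up when the tines point down. Seven tines 6 mm thick, 13 mm apart (spindles cannot pass between), reach 20 mm below the head bar (84 mm along y, 14 mm along x, z = 20 to 36 mm). Starts level in the cradle, its x along the cradle's x, tines on the bench
- rake_leg (a point): foot of the short leg at the rake's butt, 8 mm long, x = -196 mm, z = 20 mm in the rake frame. Left on the flat bench, the rake rests stably on tines and leg, its handle sloping down to the butt by about 0.1 rad. Held with rake z upright and tines on the tray floor, neck, handle and leg all clear the fence
- rake_neck (a point): centre of the rake's low neck, a bar 16 mm wide (y) and 16 mm high, x = -5 to -75 mm, z = 28 mm in the rake frame; this point is at x = -41 mm
- rake_handle (a point): centre of the rake's raised handle, a wooden bar 22 mm wide (y), 20 mm high, x = -82 to -200 mm, z = 64 mm in the rake frame; this point is at x = -145 mm
- cradle: grey slotted stand, fixed, 86 mm along x, 50 mm along y, 80 mm high; origin at the centre of its underside. The raised handle lies in its open-topped slot (32 mm wide, along x, floor at 54 mm), between cheeks that end 6 mm above the handle's top, so fingers cannot get at the handle there. The rake lifts straight up out of it
- weight: steel weight, 28 mm diameter, 48 mm high, standing on the tray near the edge opposite the fence, between the two lanes. Bystander. Origin at the centre of its underside
- collar: flat steel collar, 72 mm across, 18 mm high, on the bench. Bystander; low enough for the held rake to pass above it. Origin at the centre of its underside
- hinge: steel hinge lying flat, 75 mm along its x, 45 mm along its y, 12 mm high. Bystander. Origin at the centre of its underside
- can: aluminium can, 64 mm diameter, 110 mm high. Bystander. Origin at the centre of its underside
- mug: white mug, 76 mm diameter plus handle, 85 mm high. Bystander. Origin at the centre of its underside
- wrench: steel wrench, 180 mm, lying flat. Bystander. Origin near its middle, x along its length
Things that resemble listed ones, but are neither listed nor needed, are in the scene too. What is shaped like the part that bears rod1_center but red or white is not meant.

How it is judged:
By the outcome, as a careful person would: the job done as asked, in the order asked, and still so for the second after the job is handed in, with the robot touching nothing.
It also fails if it takes over 72 s, if anything falls off the work surface, if the arm or the gripper's body presses on something with over 40 N, if the wrist force passes 120 N, or if a joint passes its speed limit or range.

## Working session

There is one attempt and no reset: what is moved stays moved. The work goes in short steps, Python scripts to look and compute and a tool call to move; the robot and the scene stay as the last step left them, time stands still between calls to the robot, and variables do not carry over. Pictures are saved under pics/ and viewed, and the job is handed in when it is done.

Besides the shell and the picture viewer there is one more tool, called after "Request:" as name(argument=value, ...), one argument or row to a line, values as JSON. play_rows: Moves the arm, as the interface text tells. Shifts and turns lie within -1 to 1; 1 stands for 0.05 m of shift or 0.5 rad of turn. Its arguments: {"type":"object","properties":{"offset":{"type":"array","items":{"type":"array","items":{"type":"number"}}},"rot":{"type":"array","items":{"type":"array","items":{"type":"number"}}},"claw":{"type":"number"},"newtons":{"type":"number"}},"required":["offset","rot"]}

```bash
mkdir -p pics
python3 - <<'E'
from cell import status, eyes, r
import cv2, numpy as np
s=status.get_state(); print({k:np.round(v,3) for k,v in s.items()}, r.nose_length)
for n in ["side","top","wrist"]:
    c=eyes.camera(n); cv2.imwrite(f"pics/{n}0.png",c["img"][:,:,::-1]); np.save(f"pics/{n}0.npy",c,allow_pickle=True)
    print(n,c["fx"],c["fy"],c["cx"],c["cy"],c["rvec"],c["tvec"])
E
ls
```

```text
{'time_s': np.float64(0.0), 'q': array([ 1.13 ,  0.354,  1.634, -0.   ,  1.155, -0.002]), 'joint_velocities': array([-0.   ,  0.002,  0.001, -0.   , -0.001, -0.   ]), 'effort': array([ 0.0000e+00, -5.9386e+01, -3.3419e+01,  7.0000e-02,  2.4000e-02,
       -0.0000e+00]), 'ee_pos': array([0.265, 0.565, 0.236]), 'tcp_rot': array([ 2.651e+00,  1.684e+00, -2.000e-03]), 'ft_force': array([ 0.533, -0.068,  0.153]), 'moment': array([ 0.062,  0.029, -0.027]), 'finger_gap': np.float64(0.092)} 0.022
side 406.12984437252663 406.12984437252663 260.6405171688139 186.4918037239355 [ 2.23574953 -0.09989999  0.0698301 ] [-0.52898952  0.03019291  1.21516506]
top 437.0499048333547 437.0499048333547 258.89266378302636 201.05061330186135 [ 2.18183517 -2.14735965  0.1242881 ] [-0.09427046  0.53335804  1.33644951]
wrist 297.3186396354542 297.3186396354542 258.9213694220422 193.15560980633708 [-2.42755984 -1.54157721 -0.2351799 ] [-0.62402306 -0.03254718  0.39287976]
pics
```

View pics/top0.png

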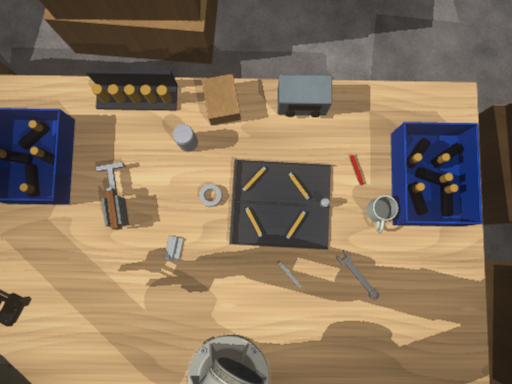

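View pics/side0.png

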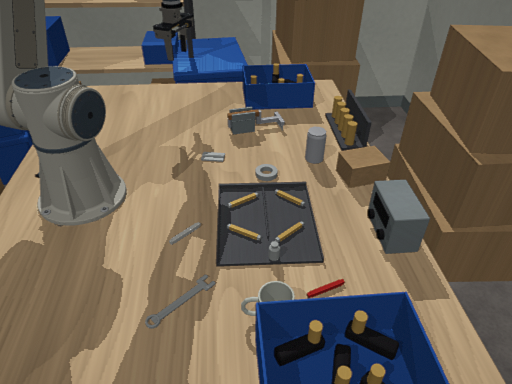

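View pics/wrist0.png

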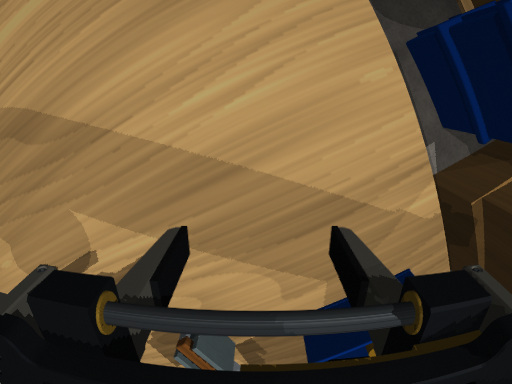

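```bash
cat > h.py <<'E'
import cv2, numpy as np
from scipy.spatial.transform import Rotation as R
def load(n): return np.load(f"pics/{n}.npy",allow_pickle=True).item()
def snap(n,tag):
    from cell import eyes
    c=eyes.camera(n); cv2.imwrite(f"pics/{n}{tag}.png",c["img"][:,:,::-1]); np.save(f"pics/{n}{tag}.npy",c,allow_pickle=True); return c
def ray(c,uv,fish=False):
    u,v=uv; Rm=R.from_rotvec(c["rvec"]).as_matrix()
    x=(u-c["cx"])/c["fx"]; y=(v-c["cy"])/c["fy"]
    if fish:
        t=np.hypot(x,y); d=np.array([x/t*np.sin(t),y/t*np.sin(t),np.cos(t)]) if t>1e-9 else np.array([0,0,1.])
    else: d=np.array([x,y,1.])
    return -Rm.T@c["tvec"], Rm.T@d
def onz(c,uv,z,fish=False):
    o,d=ray(c,uv,fish); return o+d*(z-o[2])/d[2]
def proj(c,p,fish=False):
    q=R.from_rotvec(c["rvec"]).as_matrix()@np.asarray(p)+c["tvec"]
    if fish:
        a=np.arctan2(np.hypot(q[0],q[1]),q[2]); n=np.hypot(q[0],q[1])
        return np.array([c["cx"]+c["fx"]*a*q[0]/n, c["cy"]+c["fy"]*a*q[1]/n])
    return np.array([c["cx"]+c["fx"]*q[0]/q[2], c["cy"]+c["fy"]*q[1]/q[2]])
def crop(c,x0,y0,x1,y1,k,name):
    cv2.imwrite(f"pics/{name}.png",cv2.resize(c["img"][y0:y1,x0:x1,::-1],None,fx=k,fy=k,interpolation=cv2.INTER_CUBIC))
def tri(c1,uv1,c2,uv2):
    o1,d1=ray(c1,uv1);o2,d2=ray(c2,uv2);d1/=np.linalg.norm(d1);d2/=np.linalg.norm(d2)
    t=np.linalg.lstsq(np.stack([d1,-d2],1),o2-o1,rcond=None)[0]
    a,b=o1+t[0]*d1,o2+t[1]*d2; return (a+b)/2,np.linalg.norm(a-b)
E
python3 - <<'E'
from h import *
t=load("top0"); s=load("side0")
print(ray(t,(0,0))[0],ray(s,(0,0))[0])
crop(t,80,140,340,310,3,"c1"); crop(t,80,150,145,240,6,"c2"); crop(s,190,90,310,170,6,"c3"); crop(s,200,170,330,280,5,"c4")
E
```

```text
[ 0.38153896 -0.08378105  1.38811519] [ 0.42404692 -0.98212885  0.78292705]
```

View pics/c1.png

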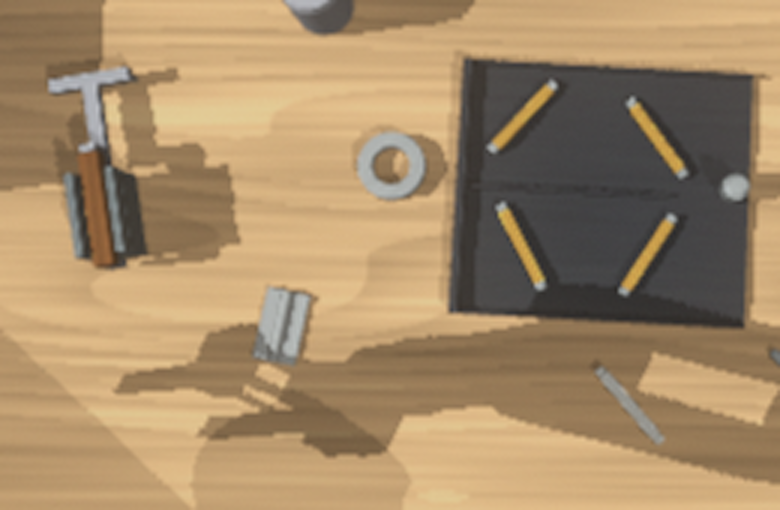

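View pics/c2.png

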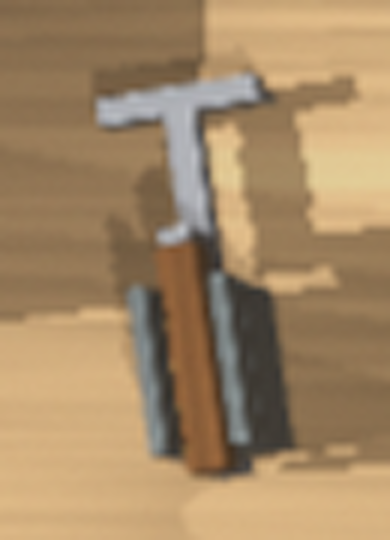

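View pics/c3.png

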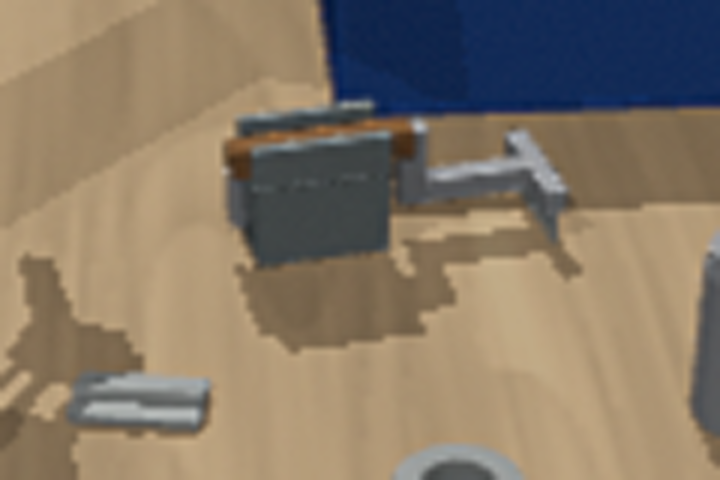

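View pics/c4.png

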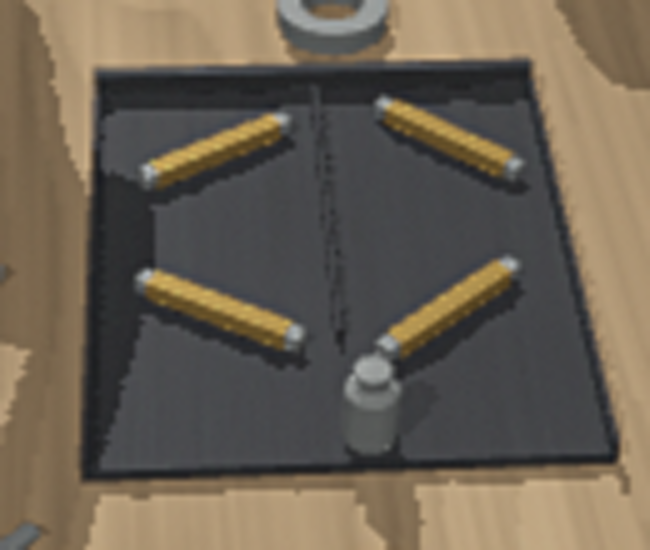

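```bash
cat > rods.py <<'E'
from h import *
def rods(c,roi=(225,150,340,255)):
    hsv=cv2.cvtColor(c["img"],cv2.COLOR_RGB2HSV)
    x0,y0,x1,y1=roi
    m=cv2.inRange(hsv,(15,110,90),(32,255,255)); M=np.zeros_like(m); M[y0:y1,x0:x1]=m[y0:y1,x0:x1]
    out=[]
    for k in cv2.findContours(M,cv2.RETR_EXTERNAL,cv2.CHAIN_APPROX_NONE)[0]:
        if cv2.contourArea(k)<25: continue
        (u,v),(w,h),_=cv2.minAreaRect(k)
        vx,vy,_,_=cv2.fitLine(k,cv2.DIST_L2,0,.01,.01).ravel()
        mm=cv2.moments(k); u,v=mm["m10"]/mm["m00"],mm["m01"]/mm["m00"]
        p=onz(c,(u,v),.02); q=onz(c,(u+10*vx,v+10*vy),.02); d=q-p
        a=np.degrees(np.arctan2(d[1],d[0])); a=(a+90)%180-90
        out.append((p,a,(u,v),max(w,h),min(w,h)))
    return out
E
python3 - <<'E'
from rods import *
t=load("top0");s=load("side0")
for o in rods(t): print(np.round(o[0],4),round(o[1],1),np.round(o[2],1),o[3:],)
print('side')
for o in rods(s,(205,170,330,270)): print(np.round(o[0],4),round(o[1],1),np.round(o[2],1))
# tray dark mask
hsv=cv2.cvtColor(t["img"],cv2.COLOR_RGB2HSV)
m=cv2.inRange(hsv,(0,0,0),(180,90,75)); M=np.zeros_like(m);M[145:262,222:342]=m[145:262,222:342]
M=cv2.morphologyEx(M,cv2.MORPH_CLOSE,np.ones((9,9)))
k=max(cv2.findContours(M,cv2.RETR_EXTERNAL,cv2.CHAIN_APPROX_NONE)[0],key=cv2.contourArea)
hull=cv2.convexHull(k); ap=cv2.approxPolyDP(hull,5,True).reshape(-1,2); print(ap)
for p in ap: print(np.round(onz(t,p,.012),4))
# rake pixel measurements in c2 crop (6x from 80,150)
f=lambda x,y:(80+(x-2.5)/6,150+(y-2.5)/6)
for nm,p,z in [("headL",(98,110),.036),("headR",(263,88),.036),("neckA",(186,120),.036),("neckB",(199,215),.036),("handfront",(181,243),.074),("handbackL",(188,470),.074),("handbackR",(230,466),.074)]:
    print(nm,np.round(onz(t,f(*p),z),4))
E
```

```text
[ 0.4633 -0.2013  0.02  ] -32.9 [295.4 224.7] (25.53281021118164, 4.49416971206665)
[ 0.4721 -0.069   0.02  ] 28.6 [253.2 221.2] (25.491174697875977, 4.472135543823242)
[ 0.5868 -0.2106  0.02  ] 36.2 [298.6 185.7] (25.59229850769043, 4.872705459594727)
[ 0.6081 -0.0694  0.02  ] -41.6 [254.1 178.3] (24.904617309570312, 4.532543182373047)
side
[ 0.4642 -0.2061  0.02  ] -33.4 [243.1 231.3]
[ 0.5882 -0.2132  0.02  ] 37.3 [289.5 230.5]
[ 0.472  -0.0741  0.02  ] 27.7 [242.9 199.4]
[ 0.6079 -0.0736  0.02  ] -41.5 [288.9 197. ]
[[237 160]
 [329 165]
 [327 248]
 [232 243]]
[ 0.668  -0.0136  0.012 ]
[ 0.6565 -0.3083  0.012 ]
[ 0.3923 -0.3014  0.012 ]
[ 0.4032 -0.0036  0.012 ]
headL [0.6305 0.427  0.036 ]
headR [0.6436 0.3414 0.036 ]
neckA [0.6259 0.3808 0.036 ]
neckB [0.5759 0.3713 0.036 ]
handfront [0.556  0.3668 0.074 ]
handbackL [0.4415 0.3572 0.074 ]
handbackR [0.4439 0.3363 0.074 ]
```

Run:
```python
from h import *
t=load("top0")
f=lambda x,y:(80+(x-1)/3,140+(y-1)/3)
for nm,p,z in [("collar",(391,165),.018),("hinge NW",(268,290),.012),("hinge NE",(312,297),.012),("hinge SE",(296,362),.012),("hinge SW",(255,357),.012),("weight",(735,187),.056),
 ("fence bot L",(450,311),.022),("fence top L",(464,58),.022),("fence inner top",(483,60),.008),("fence inner bot",(470,311),.008),("rib",(580,190),.016),("rear top",(754,75),.008),("rear bot",(744,326),.008)]:
    print(nm,np.round(onz(t,f(*p),z),4))
print("can top",onz(t,(182,130),.11), "can bottom",onz(t,(189,146),0), "bin edge",onz(t,(72,160),.1),"bin corner",onz(t,(72,203),.0))
print("cradle",[np.round(onz(t,(80+x/6,150+y/6),.08),3) for x,y in [(133,288),(155,455),(215,275),(245,443)]])
```

```text
collar [0.554 0.069 0.018]
hinge NW [0.4209 0.1945 0.012 ]
hinge NE [0.4143 0.1483 0.012 ]
hinge SE [0.3467 0.1625 0.012 ]
hinge SW [0.3512 0.2053 0.012 ]
weight [ 0.5322 -0.2875  0.056 ]
fence bot L [0.4019 0.003  0.022 ]
fence top L [ 0.669  -0.0056  0.022 ]
fence inner top [ 0.6701 -0.0252  0.008 ]
fence inner bot [ 0.4024 -0.017   0.008 ]
rib [ 0.5309 -0.1304  0.016 ]
rear top [ 0.6585 -0.3154  0.008 ]
rear bot [ 0.3913 -0.3042  0.008 ]
can top [0.7362752  0.14808365 0.11      ] can bottom [0.714053   0.14348628 0.        ] bin edge [0.64154713 0.47568933 0.1       ] bin corner [0.52233117 0.5102473  0.        ]
cradle [array([0.531, 0.386, 0.08 ]), array([0.447, 0.371, 0.08 ]), array([0.538, 0.346, 0.08 ]), array([0.454, 0.326, 0.08 ])]
```

Request:
play_rows(
  offset=[
    [0.8,-0.5,0],
    [0.8,-0.5,0],
    [0.85,-0.5,0],
    [0.85,-0.5,0],
    [0.85,-0.5,0],
  ],
  rot=[
    [0,0,0.24],
    [0,0,0.24],
    [0,0,0.24],
    [0,0,0.24],
    [0,0,0.24],
  ],
)

```text
time_s: 0.78
ee_pos: [0.4742, 0.4397, 0.2364]
tcp_rot: [-2.031, -2.397, 0.0]
ft_force: [-0.4, 0.8, 0.6]
finger_gap: 0.0918
```

Request:
play_rows(
  offset=[
    [0.6,-0.3,-0.2],
    [0.7,-0.35,-0.3],
    [0.7,-0.35,-0.4],
    [0.44,-0.26,-0.4],
    [0,0,0],
  ],
  rot=[
    [0,0,0],
    [0,0,0],
    [0,0,0],
    [0,0,0],
    [0,0,0],
  ],
)

```text
time_s: 1.4
ee_pos: [0.595, 0.3761, 0.1691]
tcp_rot: [-2.037, -2.39, 0.006]
ft_force: [-0.3, 0.4, -0.3]
finger_gap: 0.0919
```

Run:
```python
from h import *
w=snap("wrist","1")
for p in [(0.5966,.377,.028),(.637,.384,.036),(.637,.384,0)]: print(proj(w,p,True))
```

```text
[259.40199785 190.92769323]
[259.89090127 230.96595536]
[259.82776025 218.00589551]
```

View pics/wrist1.png

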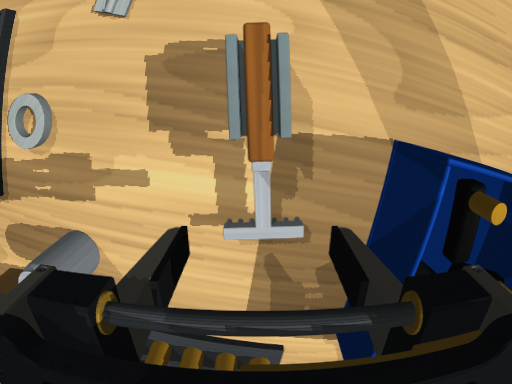

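Run:
```python
from h import *
w=load("wrist1"); crop(w,205,130,325,250,6,"c5")
```

```text
(no output)
```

View pics/c5.png

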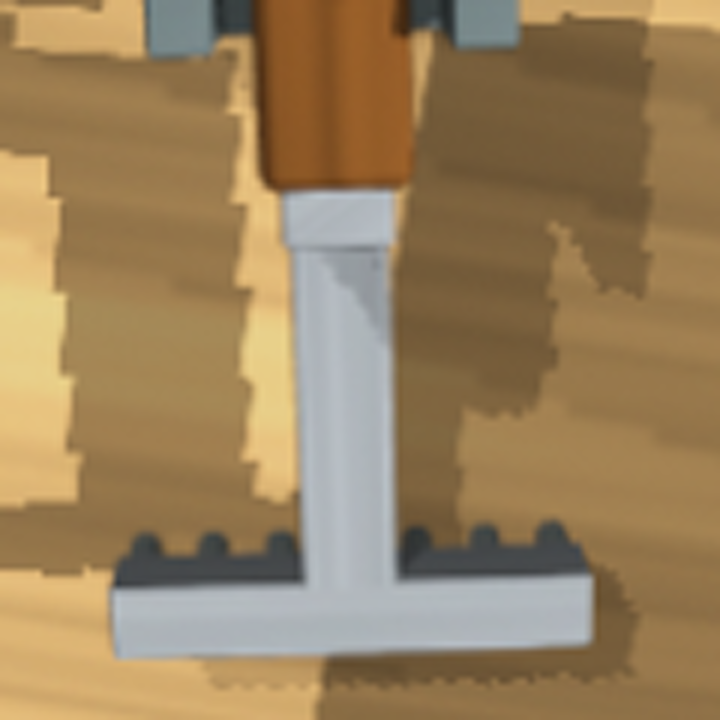

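Run:
```python
from h import *
w=load("wrist1"); g=lambda x,y,z:onz(w,(205+(x-2.5)/6,130+(y-2.5)/6),z,True)
for nm,p,z in [("bL",(112,590),.036),("bR",(592,573),.036),("fL",(118,658),.036),("fR",(592,642),.036),("neck1",(343,300),.036),("neck2",(350,520),.036),("neckback",(341,247),.036),("handfront",(337,185),.074)]: print(nm,np.round(g(*p,z),4))
bl,br,fl,fr=[g(*p,.036) for p in [(112,590),(592,573),(118,658),(592,642)]]
c=(bl+br+fl+fr)/4; d=(bl+fl-br-fr)
print(c,np.linalg.norm(d)/2,np.degrees(np.arctan2(d[1],d[0])))
n=g(350,520,.036)-g(343,300,.036); print(np.degrees(np.arctan2(n[1],n[0])))
```

```text
bL [0.6398 0.3459 0.036 ]
bR [0.6235 0.4274 0.036 ]
fL [0.6527 0.3484 0.036 ]
fR [0.6365 0.4303 0.036 ]
neck1 [0.5824 0.377  0.036 ]
neck2 [0.6202 0.3844 0.036 ]
neckback [0.5737 0.3753 0.036 ]
handfront [0.5565 0.3717 0.074 ]
[0.63813713 0.38799291 0.036     ] 0.08328743161511389 -78.77618879612743
11.028569619718814
```

Run:
```python
from h import *
w=load("wrist1");t=load("top0");s=load("side0")
for z in (.06,.1,.12,.15): print(z,onz(w,(395,143),z,True),onz(w,(372,242),z,True))
crop(t,40,95,110,215,5,"c6"); crop(s,230,55,330,130,6,"c7")
```

```text
0.06 [0.52071567 0.49301436 0.06      ] [0.62238262 0.49720587 0.06      ]
0.1 [0.51910378 0.47283134 0.1       ] [0.60498918 0.47637221 0.1       ]
0.12 [0.51829784 0.46273983 0.12      ] [0.59629246 0.46595538 0.12      ]
0.15 [0.51708892 0.44760257 0.15      ] [0.58324739 0.45033014 0.15      ]
```

View pics/c6.png

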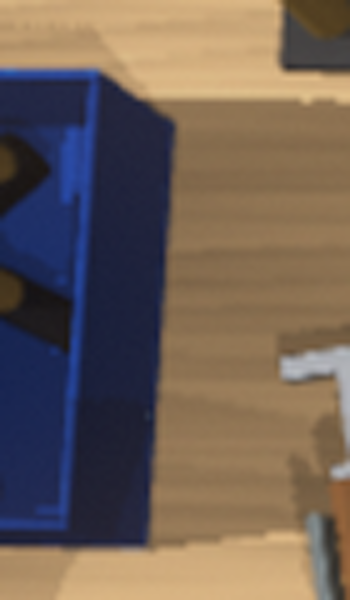

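View pics/c7.png

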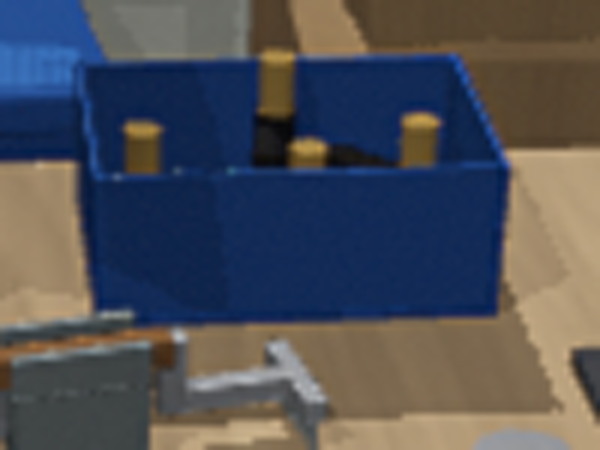

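Request:
play_rows(
  offset=[
    [0.06,0.08,-0.5],
    [0,0,-0.7],
    [0,0,-0.7],
    [0,0,-0.6],
    [0,0,-0.26],
  ],
  rot=[
    [0,0,0.07],
    [0,0,0],
    [0,0,0],
    [0,0,0],
    [0,0,0],
  ],
  claw=0.2,
)

```text
time_s: 2.08
ee_pos: [0.5965, 0.3825, 0.0327]
tcp_rot: [-1.991, -2.429, 0.002]
ft_force: [-0.4, 0.2, 0.3]
finger_gap: 0.0553
```

Request:
play_rows(
  offset=[
    [0,0,0],
    [0,0,0],
    [0,0,0],
    [0,0,0],
  ],
  rot=[
    [0,0,0],
    [0,0,0],
    [0,0,0],
    [0,0,0],
  ],
  claw=-1,
  newtons=40,
)

```text
time_s: 2.58
ee_pos: [0.5985, 0.3819, 0.0345]
tcp_rot: [1.993, 2.428, 0.002]
ft_force: [0.7, -2.6, 1.0]
finger_gap: 0.0173
```

Request:
play_rows(
  offset=[
    [0,0,0.2],
    [0,0,0.4],
    [0,0,0.6],
    [0,0,0.6],
    [0,0,0.6],
  ],
  rot=[
    [0,0,0],
    [0,0,0],
    [0,0,0],
    [0,0,0],
    [0,0,0],
  ],
)

```text
time_s: 3.2
ee_pos: [0.5981, 0.3819, 0.156]
tcp_rot: [1.993, 2.428, 0.002]
ft_force: [0.7, 0.4, -3.2]
finger_gap: 0.0157
```

Run:
```python
from h import *
from cell import status
for n in ("wrist","side"): snap(n,"2")
s=status.get_state(); print(s)
```

```text
{'time_s': 3.3, 'q': array([ 5.66080567e-01,  5.53652504e-01,  1.49936600e+00,  5.23016814e-05,
        1.08127075e+00, -1.20090383e+00]), 'joint_velocities': array([-0.00095868,  0.04443666,  0.04362671, -0.00205722, -0.05202585,
       -0.00060977]), 'effort': array([ 2.76166579e-02, -7.18901467e+01, -3.14795136e+01,  5.08160947e-02,
        1.06720258e+00, -7.45972357e-03]), 'ee_pos': array([0.60009976, 0.38313069, 0.15878216]), 'tcp_rot': array([1.99180061, 2.4265561 , 0.01091396]), 'ft_force': array([ 0.75311963,  0.02294666, -2.59285345]), 'moment': array([ 0.13119187, -0.18215425,  0.00052829]), 'finger_gap': 0.0156893362984053}
```

View pics/wrist2.png

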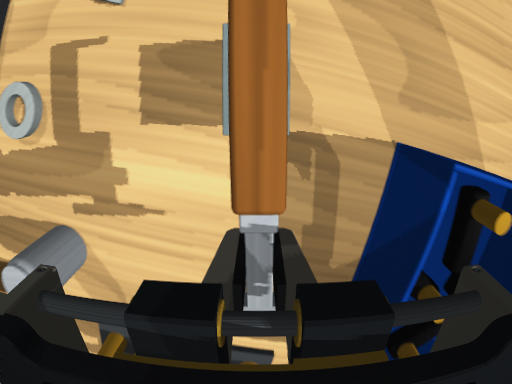

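View pics/side2.png

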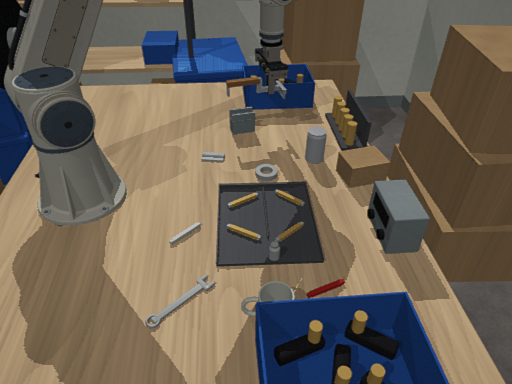

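Request:
play_rows(
  offset=[
    [0.06,-0.59,0],
    [0.06,-0.59,0],
    [0.06,-0.59,0],
    [0.06,-0.59,0],
    [0.06,-0.59,0],
  ],
  rot=[
    [0.008,-0.04,0],
    [0.008,-0.04,0],
    [0.008,-0.04,0],
    [0.008,-0.04,0],
    [0.008,-0.04,0],
  ],
)

```text
time_s: 3.92
ee_pos: [0.6125, 0.2332, 0.1529]
tcp_rot: [1.951, 2.377, 0.121]
ft_force: [0.7, 0.4, -2.5]
finger_gap: 0.0154
```

Request:
play_rows(
  offset=[
    [0,0,-0.7],
    [0,0,-0.7],
    [0,0,-0.6],
    [0,0,-0.3],
    [0,0,-0.1],
  ],
  rot=[
    [0,0,0],
    [0,0,0],
    [0,0,0],
    [0,0,0],
    [0,0,0],
  ],
)

```text
time_s: 4.55
ee_pos: [0.6126, 0.2342, 0.0327]
tcp_rot: [1.951, 2.377, 0.12]
ft_force: [0.9, -0.5, -2.4]
finger_gap: 0.0156
```

Run:
```python
from h import *
from cell import status
for n in ("side","top"): c=snap(n,"3")
crop(load("side3"),200,60,330,160,6,"c8")
s=status.get_state(); print(s["ft_force"],s["moment"],s["ee_pos"],s["tcp_rot"])
```

```text
[ 0.3473098   0.29075896 -2.47552972] [ 0.07419971 -0.03714331 -0.00673467] [0.61317419 0.23440692 0.03369028] [1.95063453 2.37656172 0.12153403]
```

View pics/c8.png

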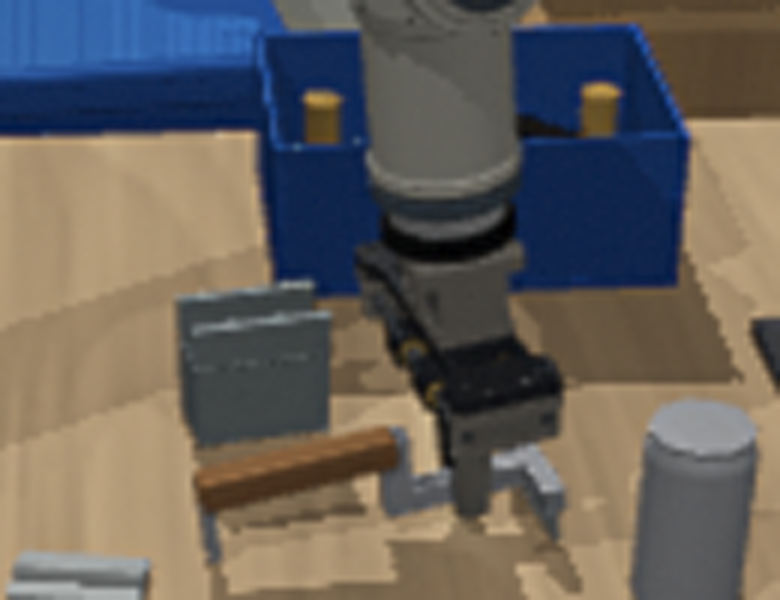

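Request:
play_rows(
  offset=[
    [0,0,-0.03],
    [0,0,-0.02],
    [0,0,0],
  ],
  rot=[
    [0,0,0],
    [0,0,0],
    [0,0,0],
  ],
)

```text
time_s: 5.03
ee_pos: [0.6133, 0.2344, 0.0315]
tcp_rot: [1.95, 2.376, 0.122]
ft_force: [-0.2, -0.1, -3.3]
finger_gap: 0.0158
```

Request:
play_rows(
  offset=[
    [0,0,-0.03],
    [0,0,-0.03],
    [0,0,0],
  ],
  rot=[
    [0,0,0],
    [0,0,0],
    [0,0,0],
  ],
)

```text
time_s: 5.4
ee_pos: [0.6135, 0.2345, 0.0302]
tcp_rot: [1.95, 2.376, 0.123]
ft_force: [-6.5, -2.6, 18.8]
finger_gap: 0.0155
```

Request:
play_rows(
  offset=[
    [0,0,0.02],
    [0,0,0],
  ],
  rot=[
    [0,0,0],
    [0,0,0],
  ],
)

```text
time_s: 5.65
ee_pos: [0.6134, 0.2345, 0.0302]
tcp_rot: [1.95, 2.376, 0.123]
ft_force: [-4.0, -0.9, 10.0]
finger_gap: 0.0155
```

Request:
play_rows(
  offset=[
    [0,0,0],
    [0,0,0],
    [0,0,0.1],
    [0,0,0.5],
    [0,0,0.8],
  ],
  rot=[
    [0,0,0],
    [0,0,0],
    [0,0,0],
    [0,0,0],
    [0,0,0],
  ],
  claw=0,
)

```text
time_s: 6.28
ee_pos: [0.6121, 0.2339, 0.0987]
tcp_rot: [1.952, 2.378, 0.118]
ft_force: [1.1, -0.1, 1.0]
finger_gap: 0.0459
```

Run:
```python
from h import *
from cell import status
w=snap("wrist","4");t=snap("top","4");s=snap("side","4")
crop(t,100,140,200,260,6,"c9")
s=status.get_state(); print(s["ft_force"],s["ee_pos"],s["tcp_rot"],s["finger_gap"])
```

```text
[ 0.60397627  0.6805713  -0.78807773] [0.61460535 0.23491656 0.10156695] [1.94919824 2.37469769 0.12722096] 0.04553679451451884
```

View pics/wrist4.png

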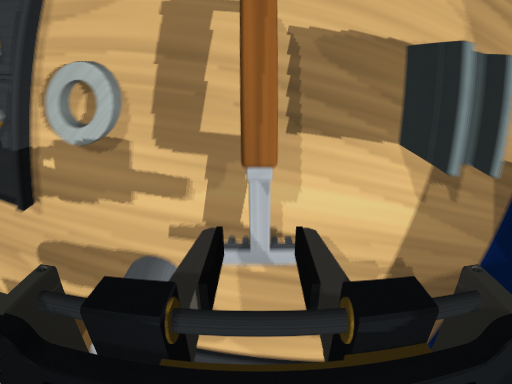

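View pics/c9.png

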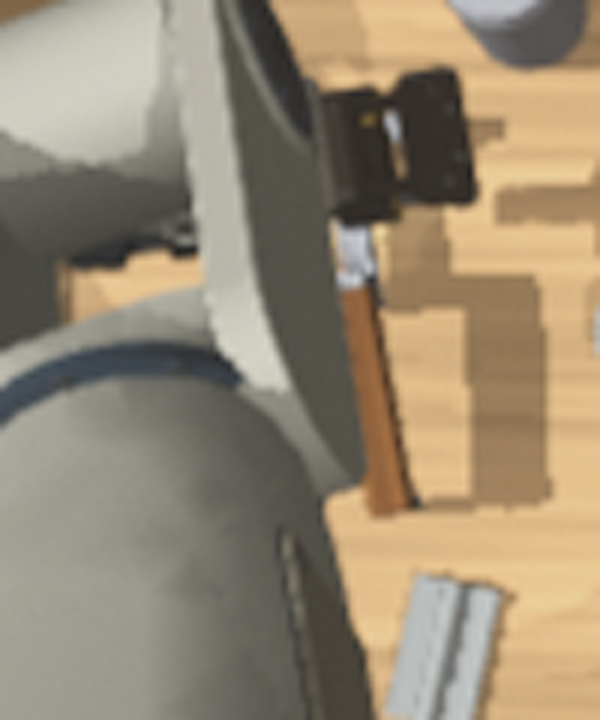

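Request:
play_rows(
  offset=[
    [-0.7,-0.14,0.1],
    [-0.7,-0.14,0],
    [-0.7,-0.13,-0.1],
    [0,0,-0.5],
    [0,0,-0.4],
  ],
  rot=[
    [0,0,0],
    [0,0,0],
    [0,0,0],
    [0,0,0],
    [0,0,0],
  ],
  claw=0.3,
)

```text
time_s: 7.05
ee_pos: [0.507, 0.2135, 0.0528]
tcp_rot: [1.951, 2.377, 0.12]
ft_force: [0.2, 0.6, -0.3]
finger_gap: 0.0599
```

Run:
```python
from h import *
w=snap("wrist","5");s=snap("side","5");crop(s,190,80,320,160,6,"c10")
```

```text
(no output)
```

View pics/wrist5.png

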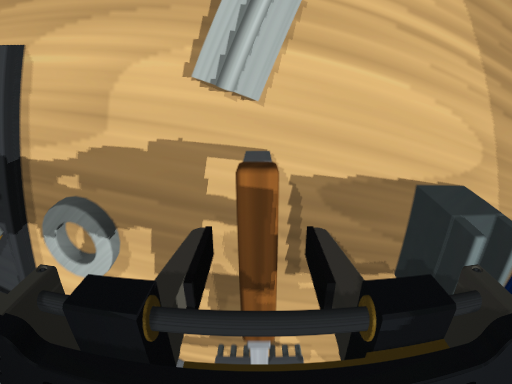

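View pics/c10.png

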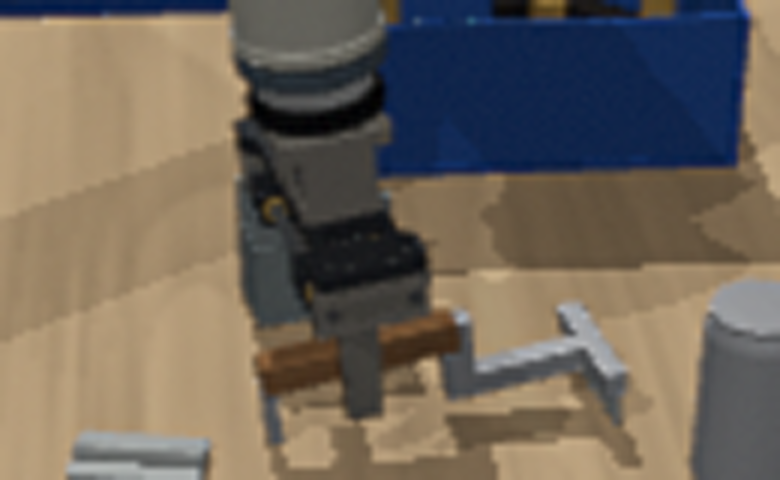

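Request:
play_rows(
  offset=[
    [0,0,0],
    [0,0,0],
    [0,0,0],
    [0,0,0],
    [0,0,0],
  ],
  rot=[
    [0,0,0],
    [0,0,0],
    [0,0,0],
    [0,0,0],
    [0,0,0],
  ],
  claw=-1,
  newtons=58,
)

```text
time_s: 7.78
ee_pos: [0.5082, 0.2139, 0.0544]
tcp_rot: [1.95, 2.376, 0.122]
ft_force: [-0.5, 0.1, 3.7]
finger_gap: 0.0214
```

Request:
play_rows(
  offset=[
    [0,0,0.15],
    [0,0,0.3],
    [0,0,0.5],
    [0,0,0.6],
    [0,0,0.5],
  ],
  rot=[
    [0,0,0],
    [0,0,0],
    [0,0,0],
    [0,0,0],
    [0,0,0],
  ],
)

```text
time_s: 8.4
ee_pos: [0.508, 0.2138, 0.1586]
tcp_rot: [1.95, 2.376, 0.122]
ft_force: [-0.0, 0.3, -2.9]
finger_gap: 0.0213
```

Run:
```python
from h import *
from cell import status
w=snap("wrist","6");s=snap("side","6");crop(s,190,60,320,160,6,"c11");snap("top","6")
s=status.get_state(); print(s["ft_force"],s["moment"],s["ee_pos"],s["tcp_rot"],s["finger_gap"],s["q"])
```

```text
[ 0.50994583  0.50427194 -2.88449548] [ 0.03154165  0.24853417 -0.01887665] [0.50879402 0.21410623 0.15822842] [1.94976845 2.37524838 0.12563969] 0.021653698366900273 [ 0.40864314  0.2838974   1.9365593  -0.02923143  0.81848817 -1.33939605]
```

View pics/c11.png

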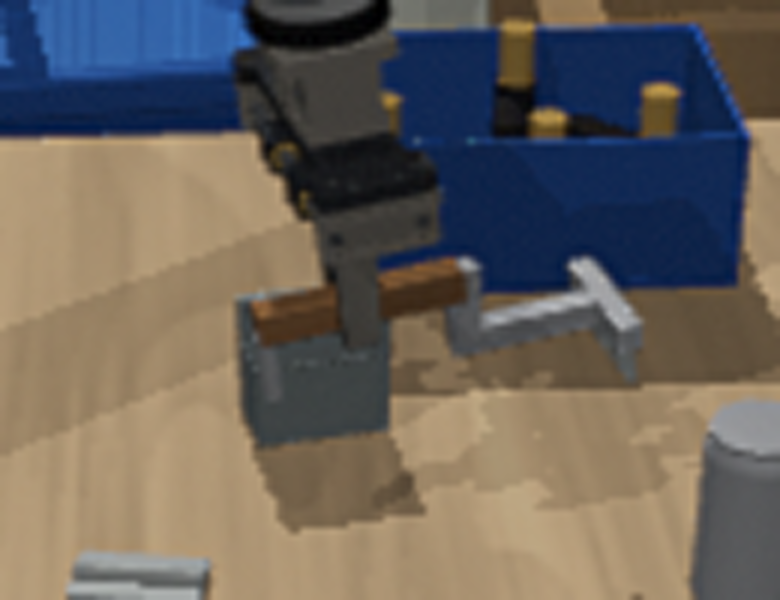

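View pics/top6.png

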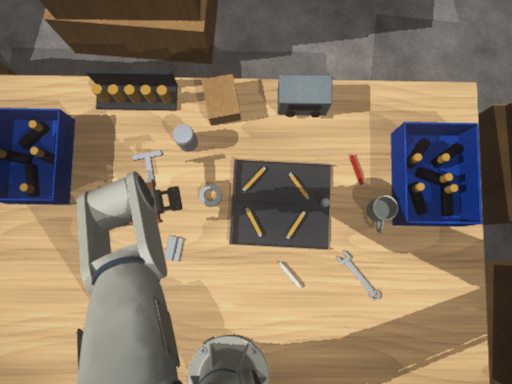

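Request:
play_rows(
  offset=[
    [0,0,0.1],
    [-0.1,-0.35,0],
    [-0.1,-0.35,0],
    [-0.1,-0.35,0],
    [-0.1,-0.35,0],
  ],
  rot=[
    [-0.038,0.2,0],
    [0,0,-0.36],
    [0,0,-0.36],
    [0,0,-0.36],
    [0,0,-0.36],
  ],
)

```text
time_s: 9.18
ee_pos: [0.487, 0.143, 0.1603]
tcp_rot: [-2.725, -1.562, 0.002]
ft_force: [0.2, 0.0, -2.7]
finger_gap: 0.0217
```

Request:
play_rows(
  offset=[
    [-0.1,-0.4,0],
    [-0.1,-0.4,0],
    [-0.1,-0.4,0],
    [-0.1,-0.4,0],
    [-0.1,-0.4,0],
  ],
  rot=[
    [0,0,-0.36],
    [0,0,-0.36],
    [0,0,-0.36],
    [0,0,-0.36],
    [0,0,-0.36],
  ],
)

```text
time_s: 9.8
ee_pos: [0.4621, 0.0431, 0.1605]
tcp_rot: [3.134, 0.221, -0.001]
ft_force: [0.2, 0.0, -2.6]
finger_gap: 0.0216
```

Request:
play_rows(
  offset=[
    [-0.1,-0.36,-0.1],
    [0,0,0],
  ],
  rot=[
    [0,0,-0.36],
    [0,0,0],
  ],
)

```text
time_s: 10.05
ee_pos: [0.4568, 0.025, 0.1554]
tcp_rot: [3.141, -0.053, -0.002]
ft_force: [-0.3, 1.3, -3.1]
finger_gap: 0.0217
```

Run:
```python
from h import *
from cell import status
w=snap("wrist","7");s=snap("side","7");t=snap("top","7");crop(t,180,130,350,270,4,"c12");crop(s,180,100,330,280,4,"c13")
s=status.get_state(); print(s["ft_force"],s["moment"],s["ee_pos"],s["tcp_rot"],s["finger_gap"],s["q"],s["time_s"])
M=R.from_rotvec(s["tcp_rot"]).as_matrix(); print(M)
```

```text
[ 0.39067186  0.2943042  -3.29814453] [0.02355507 0.09862675 0.07990146] [0.45812153 0.02621635 0.15633237] [-3.14122957e+00  4.70350361e-02 -1.17561097e-03] 0.021517720589816634 [ 5.39245172e-02  1.98436273e-01  2.05501337e+00 -5.26196678e-05
  8.87395624e-01  8.39023850e-02] 10.2
[[ 9.99551412e-01 -2.99401741e-02  7.48496691e-04]
 [-2.99401821e-02 -9.99551692e-01 -4.60768635e-07]
 [ 7.48174930e-04 -2.19495653e-05 -9.99999720e-01]]
```

View pics/c12.png

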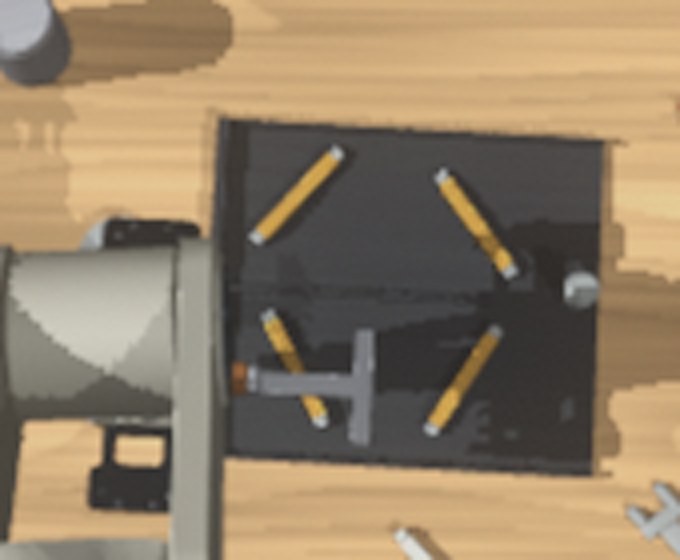

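View pics/wrist7.png

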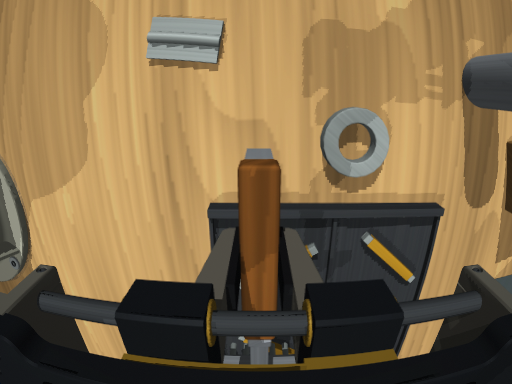

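View pics/c13.png

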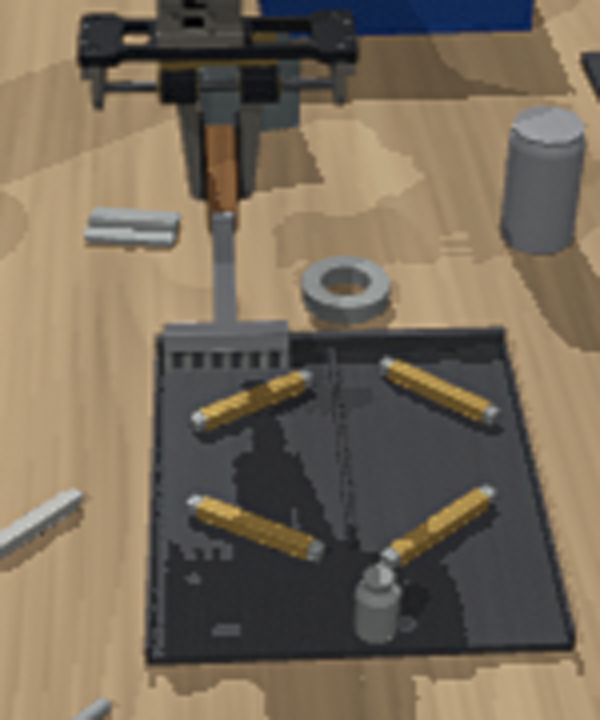

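Run:
```python
from h import *
w=load("wrist7"); t=load("top7")
crop(w,200,190,300,290,7,"c14"); crop(w,300,190,460,290,5,"c15")
f=lambda x,y:(180+(x-1.5)/4,130+(y-1.5)/4)
# head bar in top crop: corners
for z in (.125,): 
  for p in [(357,330),(374,330),(350,443),(368,444)]: print(np.round(onz(t,f(*p),z),4))
```

```text
[ 0.4922 -0.1151  0.125 ]
[ 0.4924 -0.1274  0.125 ]
[ 0.4105 -0.1111  0.125 ]
[ 0.41   -0.1241  0.125 ]
```

View pics/c14.png

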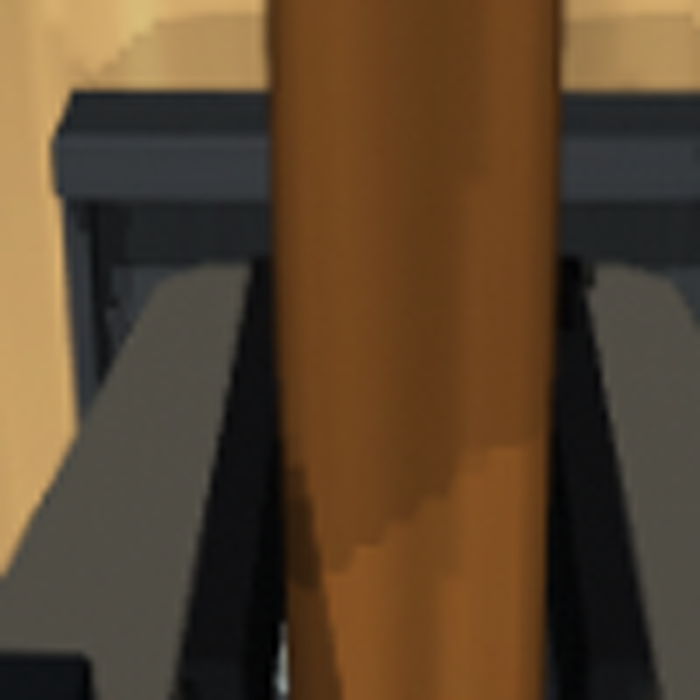

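View pics/c15.png

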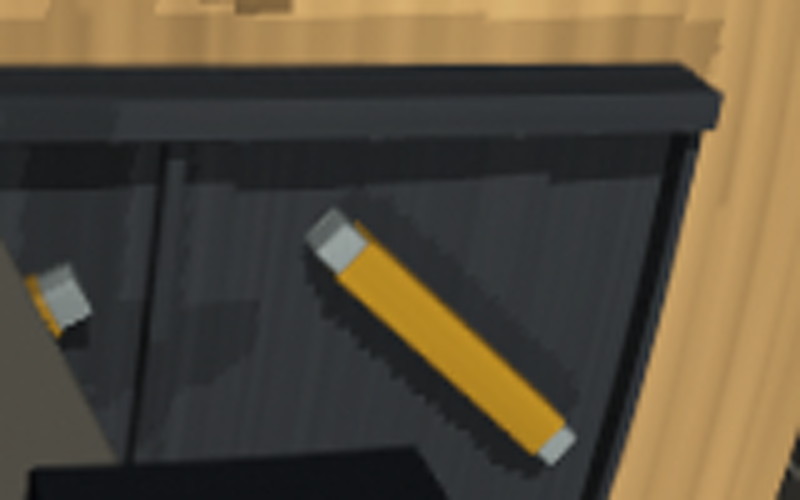

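Run:
```python
from h import *
w=load("wrist7")
a=lambda x,y:(200+(x-3)/7,190+(y-3)/7); b=lambda x,y:(300+(x-2)/5,190+(y-2)/5)
lo,li,ro,ri=[onz(w,p,.022,True) for p in (a(53,137),a(60,197),b(720,95),b(716,130))]
print(lo,li,ro,ri)
for p,q in ((lo,ro),(li,ri)):
    d=q-p; print(np.linalg.norm(d),np.degrees(np.arctan2(d[1],d[0])),(p+q)/2)
# more points on inner edge
print([np.round(onz(w,b(x,y),.022,True),4) for x,y in ((100,140),(300,139),(500,136),(650,132))])
print("rib",[np.round(onz(w,b(x,y),.016,True),4) for x,y in ((165,145),(150,300),(130,460))])
```

```text
[0.40191676 0.0066388  0.022     ] [ 0.40207552 -0.00282045  0.022     ] [ 0.67001093 -0.00430735  0.022     ] [ 0.67061649 -0.01312417  0.022     ]
0.26831753862347607 -2.3380589071543323 [0.53596385 0.00116573 0.022     ]
0.26873857105071347 -2.19732052319168 [ 0.53634601 -0.00797231  0.022     ]
[array([ 0.5173, -0.0067,  0.022 ]), array([ 0.5614, -0.0087,  0.022 ]), array([ 0.61  , -0.0108,  0.022 ]), array([ 0.6509, -0.0124,  0.022 ])]
rib [array([ 0.5329, -0.0111,  0.016 ]), array([ 0.5318, -0.0485,  0.016 ]), array([ 0.5301, -0.0918,  0.016 ])]
```

Request:
play_rows(
  offset=[
    [0,0,-0.4],
    [0,0,-0.5],
    [0,0,-0.4],
    [0,0,-0.2],
    [0,0,0],
  ],
  rot=[
    [0,0,0],
    [0,0,0],
    [0,0,0],
    [0,0,0],
    [0,0,0],
  ],
)

```text
time_s: 10.82
ee_pos: [0.4579, 0.0261, 0.0812]
tcp_rot: [3.141, -0.05, -0.0]
ft_force: [-0.1, -0.8, -2.8]
finger_gap: 0.0211
```

Request:
play_rows(
  offset=[
    [0,0,-0.03],
    [0,0,-0.02],
    [0,0,0],
  ],
  rot=[
    [0,0,0],
    [0,0,0],
    [0,0,0],
  ],
)

```text
time_s: 11.2
ee_pos: [0.4583, 0.0258, 0.0794]
tcp_rot: [3.141, -0.052, 0.003]
ft_force: [0.8, 0.3, -3.3]
finger_gap: 0.0216
```

Run:
```python
from h import *
t=snap("top","8");s=snap("side","8");crop(t,220,150,340,260,5,"c16");crop(s,190,160,330,280,5,"c17")
```

```text
(no output)
```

View pics/c16.png

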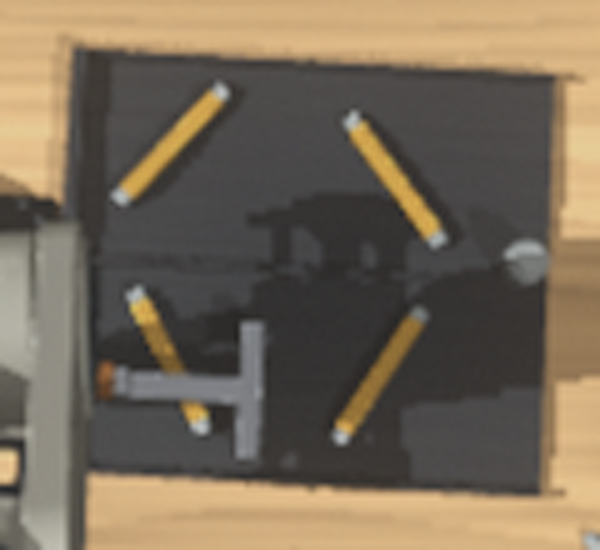

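View pics/c17.png

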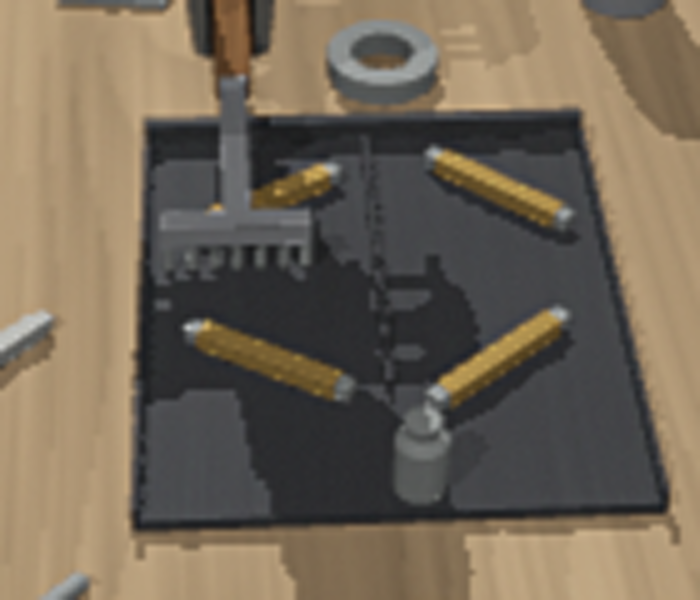

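Request:
play_rows(
  offset=[
    [0,0,-0.02],
    [0,0,-0.02],
    [0,0,0],
  ],
  rot=[
    [0,0,0],
    [0,0,0],
    [0,0,0],
  ],
)

```text
time_s: 11.68
ee_pos: [0.4582, 0.0258, 0.0771]
tcp_rot: [3.141, -0.052, 0.002]
ft_force: [0.1, 0.4, -2.3]
finger_gap: 0.0214
```

Request:
play_rows(
  offset=[
    [0.006,0.14,0],
    [0.006,0.16,0],
    [0.006,0.16,0],
    [0.006,0.16,0],
    [0.006,0.16,0],
  ],
  rot=[
    [0,0,0],
    [0,0,0],
    [0,0,0],
    [0,0,0],
    [0,0,0],
  ],
)

```text
time_s: 12.3
ee_pos: [0.4595, 0.0654, 0.0771]
tcp_rot: [3.141, -0.051, 0.001]
ft_force: [0.4, 0.2, -1.1]
finger_gap: 0.0216
```

Request:
play_rows(
  offset=[
    [0.006,0.16,0],
    [0.006,0.16,0],
    [0.006,0.16,0],
    [0.006,0.16,0],
    [0.006,0.16,0],
  ],
  rot=[
    [0,0,0],
    [0,0,0],
    [0,0,0],
    [0,0,0],
    [0,0,0],
  ],
)

```text
time_s: 12.92
ee_pos: [0.4611, 0.1053, 0.0771]
tcp_rot: [3.141, -0.052, 0.002]
ft_force: [-1.2, -0.5, -0.7]
finger_gap: 0.0213
```

Run:
```python
from h import *
t=snap("top","9");s=snap("side","9");crop(t,220,150,340,260,5,"c18");crop(s,190,160,330,280,5,"c19");snap("wrist","9")
```

```text
(no output)
```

View pics/c18.png

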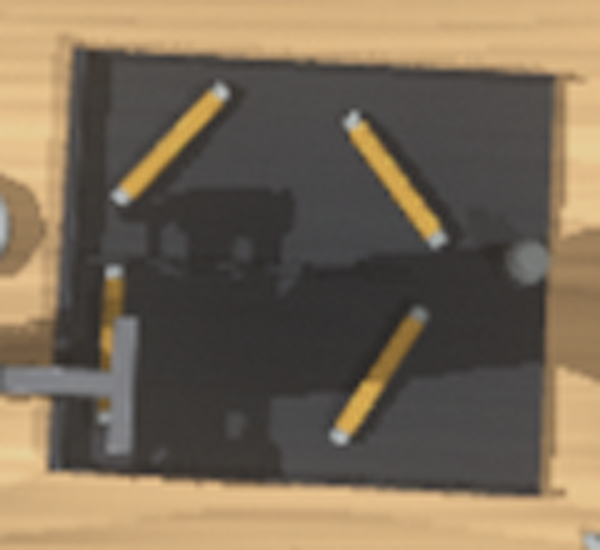

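View pics/c19.png

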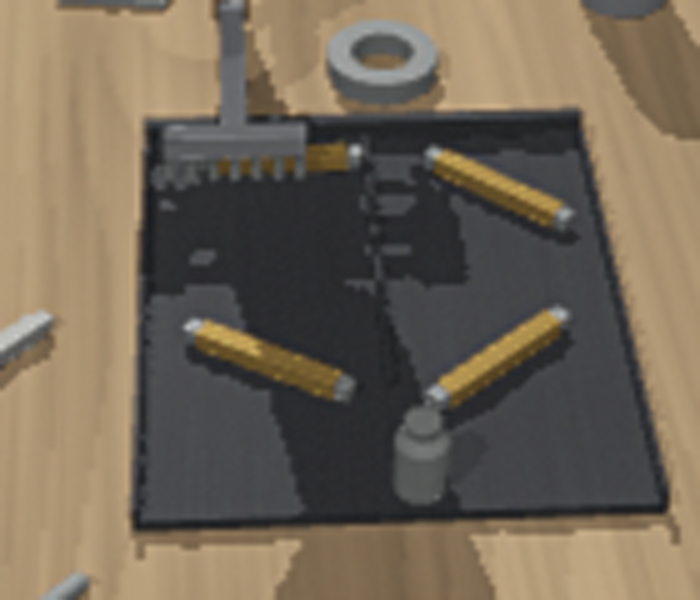

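Request:
play_rows(
  offset=[
    [0.004,0.1,0],
    [0.004,0.1,0],
    [0.003,0.08,0],
    [0.002,0.04,0],
    [0,0,0],
  ],
  rot=[
    [0,0,0],
    [0,0,0],
    [0,0,0],
    [0,0,0],
    [0,0,0],
  ],
)

```text
time_s: 13.7
ee_pos: [0.4617, 0.121, 0.0771]
tcp_rot: [3.141, -0.052, 0.002]
ft_force: [-0.0, -0.0, -1.2]
finger_gap: 0.0214
```

Request:
play_rows(
  offset=[
    [0,0.02,0],
    [0,0.02,0],
    [0,0,0],
  ],
  rot=[
    [0,0,0],
    [0,0,0],
    [0,0,0],
  ],
)

```text
time_s: 14.08
ee_pos: [0.4617, 0.1228, 0.0771]
tcp_rot: [3.141, -0.052, 0.001]
ft_force: [-0.4, 0.2, -0.3]
finger_gap: 0.0219
```

Request:
play_rows(
  offset=[
    [0,0.02,0],
    [0,0.02,0],
    [0,0,0],
  ],
  rot=[
    [0,0,0],
    [0,0,0],
    [0,0,0],
  ],
)

```text
time_s: 14.45
ee_pos: [0.4616, 0.1246, 0.077]
tcp_rot: [3.141, -0.052, 0.001]
ft_force: [-0.9, -2.5, -1.9]
finger_gap: 0.0216
```

Request:
play_rows(
  offset=[
    [0,0.01,0],
    [0,0,0],
  ],
  rot=[
    [0,0,0],
    [0,0,0],
  ],
)

```text
time_s: 14.7
ee_pos: [0.4615, 0.1248, 0.0769]
tcp_rot: [3.14, -0.051, 0.001]
ft_force: [0.3, -6.6, -2.9]
finger_gap: 0.0214
```

Run:
```python
from h import *
t=snap("top","10");s=snap("side","10");crop(t,220,150,340,260,5,"c20");crop(s,190,160,330,280,5,"c21")
```

```text
(no output)
```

View pics/c20.png

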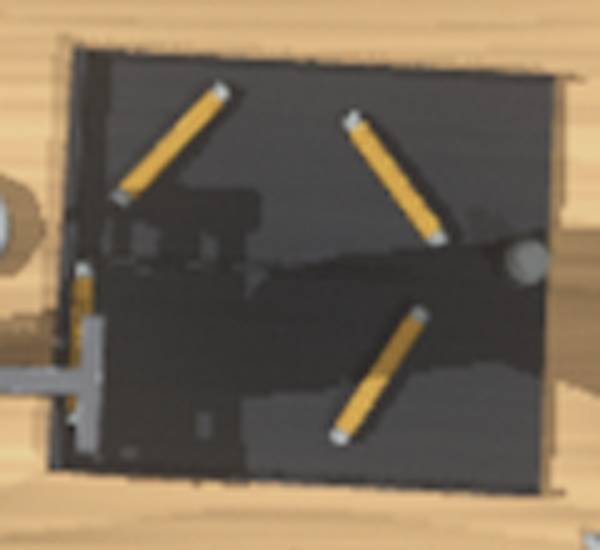

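View pics/c21.png

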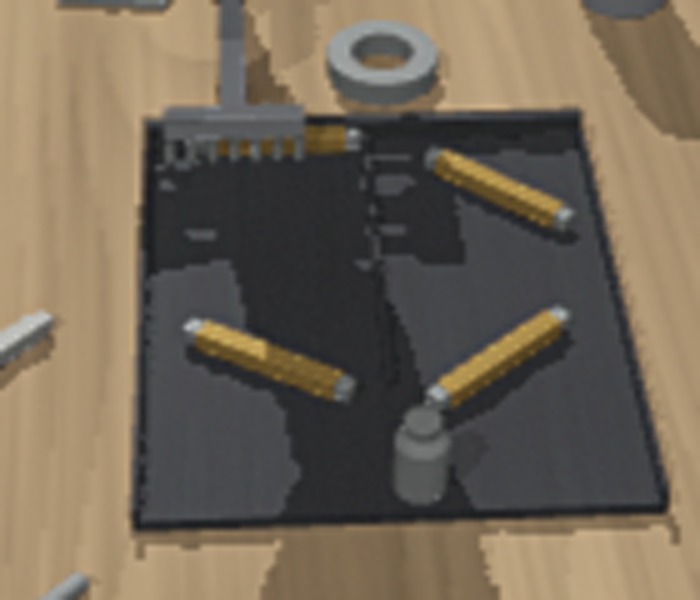

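Request:
play_rows(
  offset=[
    [0,-0.04,0],
    [0,-0.06,0.1],
    [0,0,0.4],
    [0,0,0.4],
    [0.076,-0.44,0],
  ],
  rot=[
    [0,0,0],
    [0,0,0],
    [0,0,0],
    [0,0,0],
    [0,0,0],
  ],
)

```text
time_s: 15.42
ee_pos: [0.4665, 0.0991, 0.1238]
tcp_rot: [-3.14, 0.05, -0.006]
ft_force: [-0.3, 0.8, -3.7]
finger_gap: 0.0213
```

Request:
play_rows(
  offset=[
    [0.076,-0.9,0],
    [0.076,-0.9,0],
    [0.076,-0.9,0],
    [0.076,-0.9,0],
    [0,-0.4,0],
  ],
  rot=[
    [0,0,0],
    [0,0,0],
    [0,0,0],
    [0,0,0],
    [0,0,0],
  ],
)

```text
time_s: 16.05
ee_pos: [0.4808, -0.1038, 0.1224]
tcp_rot: [3.141, -0.055, 0.003]
ft_force: [0.9, -0.0, -2.6]
finger_gap: 0.0217
```

Run:
```python
from h import *
from cell import status
t=snap("top","11");s=snap("side","11");crop(t,220,150,340,260,5,"c22");crop(s,190,160,330,280,5,"c23")
s=status.get_state(); print(s["ee_pos"],s["tcp_rot"],s["time_s"])
```

```text
[ 0.48068484 -0.10342867  0.12232305] [ 3.14083362e+00 -5.59661433e-02  2.09966161e-03] 16.15
```

View pics/c22.png

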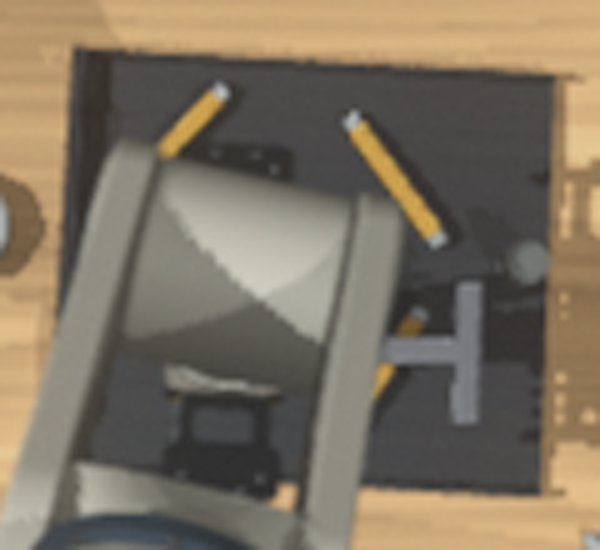

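View pics/c23.png

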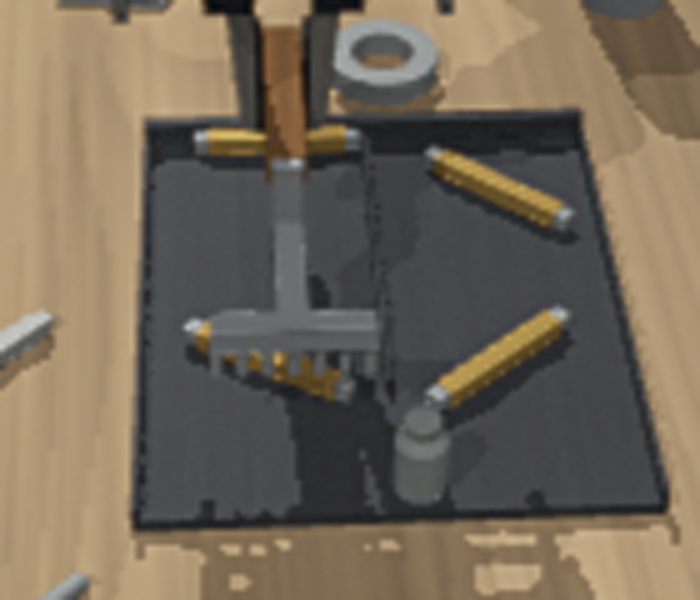

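Run:
```python
from h import *
t=load("top11"); f=lambda x,y:(220+(x-2)/5,150+(y-2)/5)
P=[onz(t,f(*p),.089) for p in [(457,283),(481,283),(452,420),(476,423)]]
print(np.round(P,4),np.mean(P,0))
print(proj(load("side11"),(0.4745,-.2471,.0)))
```

```text
[[ 0.5152 -0.2416  0.089 ]
 [ 0.5154 -0.256   0.089 ]
 [ 0.4334 -0.2389  0.089 ]
 [ 0.4318 -0.2531  0.089 ]] [ 0.47395699 -0.24738967  0.089     ]
[248.07051089 247.59960186]
```

Request:
play_rows(
  offset=[
    [0,0,-0.45],
    [0,0,-0.35],
    [0,0,-0.1],
    [0.006,0.15,0],
    [0.008,0.2,0],
  ],
  rot=[
    [0,0,0],
    [0,0,0],
    [0,0,0],
    [0,0,0],
    [0,0,0],
  ],
)

```text
time_s: 16.77
ee_pos: [0.4818, -0.0835, 0.0777]
tcp_rot: [3.141, -0.052, 0.003]
ft_force: [-0.2, -0.0, -3.0]
finger_gap: 0.0216
```

Request:
play_rows(
  offset=[
    [0.008,0.2,0],
    [0.008,0.2,0],
    [0.008,0.2,0],
    [0.008,0.2,0],
    [0.008,0.2,0],
  ],
  rot=[
    [0,0,0],
    [0,0,0],
    [0,0,0],
    [0,0,0],
    [0,0,0],
  ],
)

```text
time_s: 17.4
ee_pos: [0.4834, -0.0336, 0.0771]
tcp_rot: [3.141, -0.052, 0.002]
ft_force: [-0.0, -0.5, -1.4]
finger_gap: 0.0212
```

Run:
```python
from h import *
s=snap("side","12");crop(s,190,160,330,280,5,"c24")
```

```text
(no output)
```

View pics/c24.png

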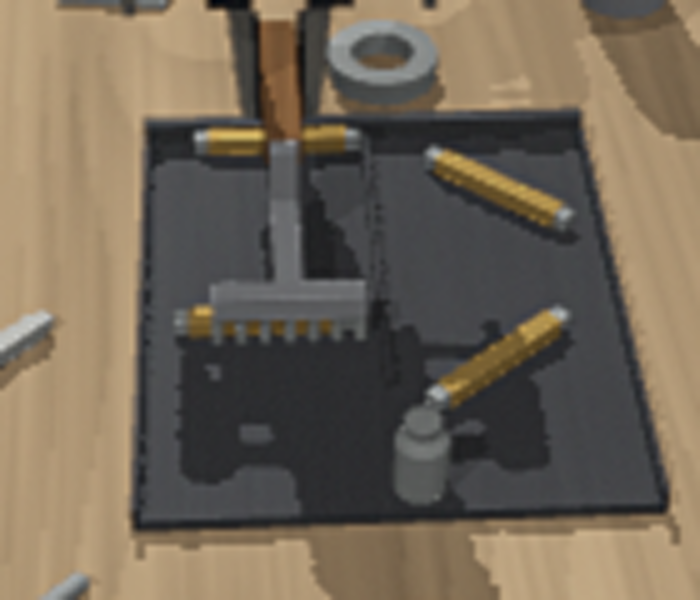

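Request:
play_rows(
  offset=[
    [0.008,0.2,0],
    [0.008,0.2,0],
    [0.008,0.2,0],
    [0.008,0.2,0],
    [0.008,0.2,0],
  ],
  rot=[
    [0,0,0],
    [0,0,0],
    [0,0,0],
    [0,0,0],
    [0,0,0],
  ],
)

```text
time_s: 18.08
ee_pos: [0.4854, 0.0165, 0.077]
tcp_rot: [3.141, -0.052, 0.001]
ft_force: [-0.2, -0.8, -1.3]
finger_gap: 0.0214
```

Request:
play_rows(
  offset=[
    [0.008,0.2,0],
    [0.008,0.2,0],
    [0.008,0.2,0],
    [0.008,0.2,0],
    [0.008,0.2,0],
  ],
  rot=[
    [0,0,0],
    [0,0,0],
    [0,0,0],
    [0,0,0],
    [0,0,0],
  ],
)

```text
time_s: 18.7
ee_pos: [0.4874, 0.0664, 0.0771]
tcp_rot: [3.141, -0.052, 0.001]
ft_force: [-0.6, -1.4, -0.3]
finger_gap: 0.0216
```

Request:
play_rows(
  offset=[
    [0.008,0.2,0],
    [0.006,0.16,0],
    [0.005,0.12,0],
    [0.003,0.08,0],
    [0,0,0],
  ],
  rot=[
    [0,0,0],
    [0,0,0],
    [0,0,0],
    [0,0,0],
    [0,0,0],
  ],
)

```text
time_s: 19.32
ee_pos: [0.4885, 0.0941, 0.0771]
tcp_rot: [3.141, -0.052, 0.002]
ft_force: [0.1, 0.5, 0.0]
finger_gap: 0.0219
```

Run:
```python
from h import *
s=snap("side","13");crop(s,190,160,330,280,5,"c25")
```

```text
(no output)
```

View pics/c25.png

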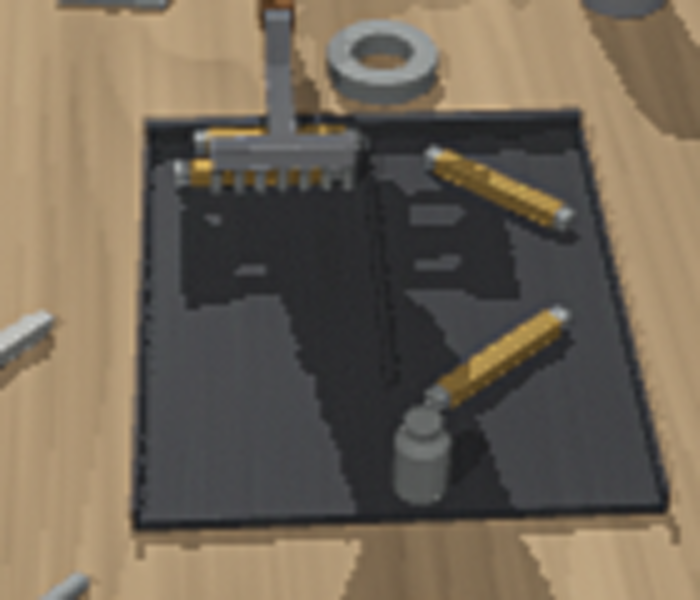

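Request:
play_rows(
  offset=[
    [0.004,0.1,0],
    [0.004,0.1,0],
    [0.003,0.08,0],
    [0.001,0.03,0],
    [0,0,0],
  ],
  rot=[
    [0,0,0],
    [0,0,0],
    [0,0,0],
    [0,0,0],
    [0,0,0],
  ],
)

```text
time_s: 20.0
ee_pos: [0.4891, 0.1095, 0.0771]
tcp_rot: [3.141, -0.052, 0.002]
ft_force: [0.1, 1.0, -0.8]
finger_gap: 0.0214
```

Request:
play_rows(
  offset=[
    [0,0.02,0],
    [0,0.02,0],
    [0,0,0],
  ],
  rot=[
    [0,0,0],
    [0,0,0],
    [0,0,0],
  ],
)

```text
time_s: 20.38
ee_pos: [0.4891, 0.1113, 0.0771]
tcp_rot: [3.141, -0.052, 0.002]
ft_force: [1.2, -0.8, -2.0]
finger_gap: 0.0217
```

Request:
play_rows(
  offset=[
    [0,0.02,0],
    [0,0,0],
  ],
  rot=[
    [0,0,0],
    [0,0,0],
  ],
)

```text
time_s: 20.62
ee_pos: [0.4889, 0.1118, 0.0769]
tcp_rot: [3.14, -0.051, 0.001]
ft_force: [1.0, -4.6, -2.8]
finger_gap: 0.0214
```

Request:
play_rows(
  offset=[
    [0,0.02,0],
    [0,0,0],
  ],
  rot=[
    [0,0,0],
    [0,0,0],
  ],
)

```text
time_s: 20.88
ee_pos: [0.4886, 0.1121, 0.0767]
tcp_rot: [3.139, -0.05, 0.0]
ft_force: [2.3, -10.8, -4.9]
finger_gap: 0.0216
```

Request:
play_rows(
  offset=[
    [0,-0.05,0],
    [0,-0.05,0.1],
    [0,0,0.4],
    [0,0,0.4],
    [0.45,-0.3,0],
  ],
  rot=[
    [0,0,0],
    [0,0,0],
    [0,0,0],
    [0,0,0],
    [0,0,0],
  ],
)

```text
time_s: 21.5
ee_pos: [0.5116, 0.0941, 0.1238]
tcp_rot: [-3.14, 0.05, -0.004]
ft_force: [0.1, -0.2, -2.6]
finger_gap: 0.0215
```

Request:
play_rows(
  offset=[
    [0.54,-0.365,0],
    [0.54,-0.365,0],
    [0.54,-0.365,0],
    [0.54,-0.365,0],
    [0,0,0],
  ],
  rot=[
    [0,0,0],
    [0,0,0],
    [0,0,0],
    [0,0,0],
    [0,0,0],
  ],
)

```text
time_s: 22.12
ee_pos: [0.6213, 0.0193, 0.1223]
tcp_rot: [-3.141, 0.055, -0.004]
ft_force: [-0.6, -0.1, -3.6]
finger_gap: 0.0216
```

Run:
```python
from h import *
from cell import status
t=snap("top","14");s=snap("side","14");crop(t,220,150,340,260,5,"c26");crop(s,190,160,330,280,5,"c27")
s=status.get_state(); print(s["ee_pos"],s["tcp_rot"],s["time_s"],s["q"])
```

```text
[0.61884108 0.02041035 0.12182208] [-3.14091524e+00  5.30531859e-02  4.76190776e-04] 22.225 [3.04144048e-02 4.69545600e-01 1.73926232e+00 3.02982252e-04
 9.33076748e-01 6.40127636e-02]
```

View pics/c26.png

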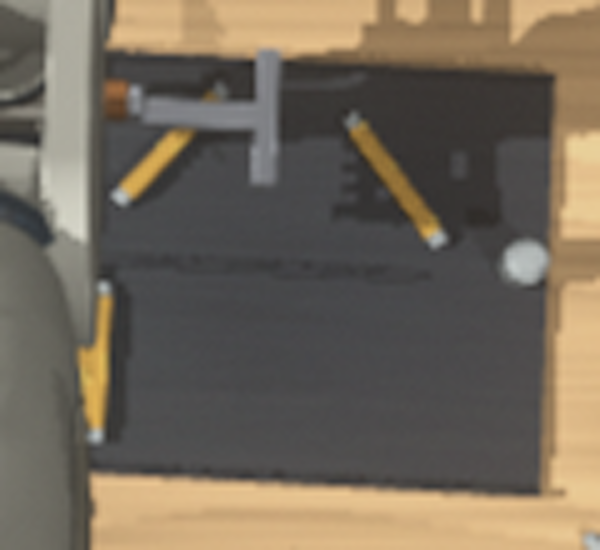

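View pics/c27.png

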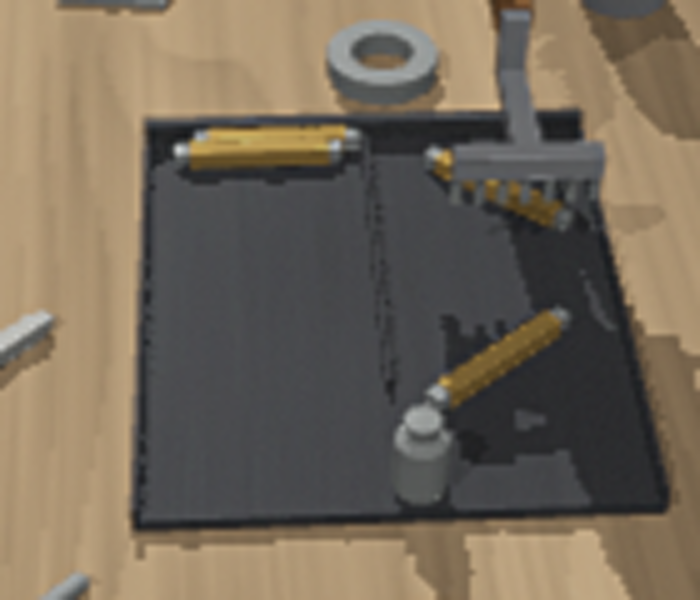

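Run:
```python
from h import *
t=load("top14"); f=lambda x,y:(220+(x-2)/5,150+(y-2)/5)
P=[onz(t,f(*p),.089) for p in [(256,50),(281,50),(251,182),(276,186)]]
m=np.mean(P,0); print(np.round(P,4),m)
y=np.radians(-2.25); d=m[:2]-[.5303,-.1532]; print(d@[np.cos(y),np.sin(y)],d@[-np.sin(y),np.cos(y)])
```

```text
[[ 0.6549 -0.1197  0.089 ]
 [ 0.6551 -0.1348  0.089 ]
 [ 0.5742 -0.1177  0.089 ]
 [ 0.572  -0.1328  0.089 ]] [ 0.61402293 -0.1262464   0.089     ]
0.08260018422771141 0.0302197701459253
```

Request:
play_rows(
  offset=[
    [-0.04,0,-0.4],
    [0,0,-0.4],
    [0,0,-0.1],
    [0.005,0.12,0],
    [0.006,0.16,0],
  ],
  rot=[
    [0,0,0],
    [0,0,0],
    [0,0,0],
    [0,0,0],
    [0,0,0],
  ],
)

```text
time_s: 22.85
ee_pos: [0.6186, 0.0348, 0.0777]
tcp_rot: [3.141, -0.052, 0.003]
ft_force: [0.4, 0.2, -2.6]
finger_gap: 0.0215
```

Request:
play_rows(
  offset=[
    [0.006,0.16,0],
    [0.006,0.16,0],
    [0.006,0.16,0],
    [0.006,0.16,0],
    [0.006,0.16,0],
  ],
  rot=[
    [0,0,0],
    [0,0,0],
    [0,0,0],
    [0,0,0],
    [0,0,0],
  ],
)

```text
time_s: 23.48
ee_pos: [0.6197, 0.0748, 0.0771]
tcp_rot: [3.141, -0.052, 0.002]
ft_force: [0.2, 0.1, -0.9]
finger_gap: 0.0215
```

Run:
```python
from h import *
s=snap("side","15");crop(s,190,160,330,280,5,"c28")
```

```text
(no output)
```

View pics/c28.png

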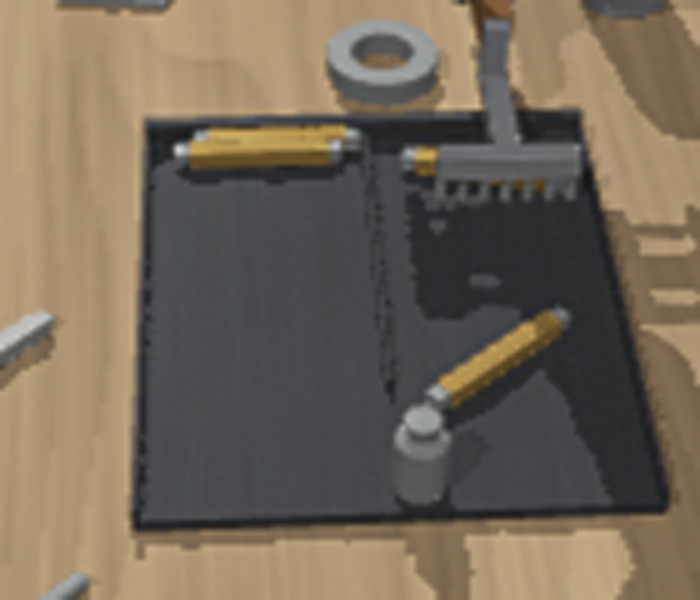

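Request:
play_rows(
  offset=[
    [0.006,0.16,0],
    [0.006,0.16,0],
    [0.006,0.16,0],
    [0.005,0.12,0],
    [0.004,0.1,0],
  ],
  rot=[
    [0,0,0],
    [0,0,0],
    [0,0,0],
    [0,0,0],
    [0,0,0],
  ],
)

```text
time_s: 24.15
ee_pos: [0.621, 0.1097, 0.0771]
tcp_rot: [3.141, -0.052, 0.001]
ft_force: [0.1, -0.7, -1.5]
finger_gap: 0.0213
```

Request:
play_rows(
  offset=[
    [0.003,0.08,0],
    [0.001,0.04,0],
    [0,0.02,0],
    [0,0,0],
  ],
  rot=[
    [0,0,0],
    [0,0,0],
    [0,0,0],
    [0,0,0],
  ],
)

```text
time_s: 24.65
ee_pos: [0.6212, 0.1164, 0.0771]
tcp_rot: [3.141, -0.052, 0.002]
ft_force: [-0.6, -0.5, -0.9]
finger_gap: 0.0217
```

Request:
play_rows(
  offset=[
    [0,0.02,0],
    [0,0,0],
  ],
  rot=[
    [0,0,0],
    [0,0,0],
  ],
)

```text
time_s: 24.9
ee_pos: [0.6212, 0.1173, 0.0771]
tcp_rot: [3.141, -0.052, 0.001]
ft_force: [-0.6, 0.6, -1.4]
finger_gap: 0.0212
```

Request:
play_rows(
  offset=[
    [0,0.02,0],
    [0,0.02,0],
    [0,0,0],
  ],
  rot=[
    [0,0,0],
    [0,0,0],
    [0,0,0],
  ],
)

```text
time_s: 25.28
ee_pos: [0.621, 0.1188, 0.0768]
tcp_rot: [3.14, -0.052, 0.001]
ft_force: [0.0, -5.5, -2.4]
finger_gap: 0.0216
```

Request:
play_rows(
  offset=[
    [0,0.02,0],
    [0,0,0],
  ],
  rot=[
    [0,0,0],
    [0,0,0],
  ],
)

```text
time_s: 25.52
ee_pos: [0.6209, 0.119, 0.0766]
tcp_rot: [3.139, -0.051, 0.0]
ft_force: [1.5, -9.0, -4.2]
finger_gap: 0.0217
```

Request:
play_rows(
  offset=[
    [0,-0.05,0],
    [0,-0.05,0.1],
    [0,0,0.4],
    [0,0,0.4],
    [-0.1,-0.52,0],
  ],
  rot=[
    [0,0,0],
    [0,0,0],
    [0,0,0],
    [0,0,0],
    [0,0,0],
  ],
)

```text
time_s: 26.15
ee_pos: [0.6183, 0.0907, 0.1257]
tcp_rot: [-3.14, 0.049, -0.01]
ft_force: [0.0, 0.8, -2.7]
finger_gap: 0.0212
```

Request:
play_rows(
  offset=[
    [-0.15,-0.9,0],
    [-0.15,-0.9,0],
    [-0.15,-0.9,0],
    [-0.15,-0.8,0],
    [0,-0.5,0],
  ],
  rot=[
    [0,0,0],
    [0,0,0],
    [0,0,0],
    [0,0,0],
    [0,0,0],
  ],
)

```text
time_s: 26.78
ee_pos: [0.5861, -0.1124, 0.1238]
tcp_rot: [3.141, -0.054, 0.004]
ft_force: [0.4, 0.5, -2.8]
finger_gap: 0.022
```

Run:
```python
from h import *
from cell import status
t=snap("top","16");s=snap("side","16");crop(t,220,150,340,260,5,"c29");crop(s,190,160,330,280,5,"c30")
s=status.get_state(); print(s["ee_pos"],s["tcp_rot"],s["time_s"],s["q"])
```

```text
[ 0.58676592 -0.11299731  0.12385335] [ 3.14011555 -0.05556356  0.00503949] 26.875 [-1.92527180e-01  4.36445491e-01  1.78962056e+00 -5.16291323e-04
  9.12195625e-01 -1.56826076e-01]
```

View pics/c29.png

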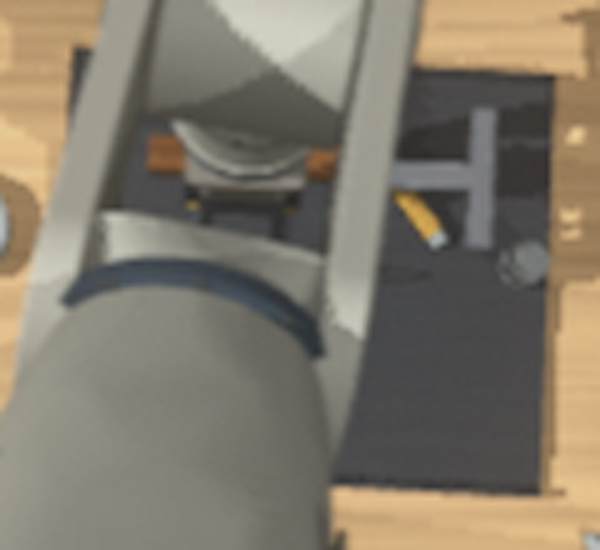

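View pics/c30.png

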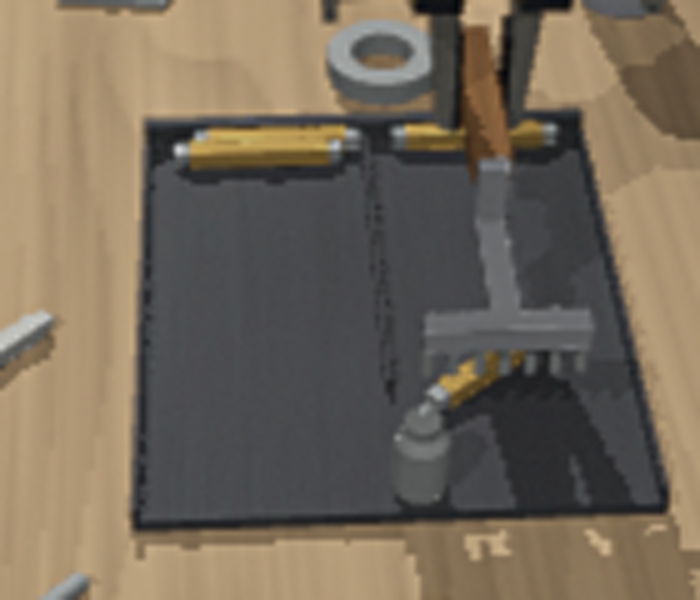

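Run:
```python
from h import *
t=load("top16");t0=load("top10"); f=lambda x,y:(220+(x-2)/5,150+(y-2)/5)
y=np.radians(-2.25)
def tr(m): d=m[:2]-[.5303,-.1532]; return np.round([d@[np.cos(y),np.sin(y)],d@[-np.sin(y),np.cos(y)]],4)
P=[onz(t,f(*p),.089) for p in [(470,108),(496,108),(465,246),(491,249)]]
print([tr(p) for p in P],tr(np.mean(P,0)))
print("rod end",[tr(onz(t,f(*p),.02)) for p in [(447,241),(434,250)]],"weight top",[tr(onz(t,f(*p),.056)) for p in [(523,262),(498,262),(548,262)]])
s=load("side16"); g=lambda x,y:(190+(x-2)/5,160+(y-2)/5)
print("weight base side", [tr(onz(s,g(*p),.008)) for p in [(395,488),(445,488),(420,500)]])
print("rod end side bottom", [tr(onz(s,g(*p),.008)) for p in [(440,404),(428,402)]],[tr(onz(s,g(*p),.02)) for p in [(430,390),(448,394)]])
```

```text
[array([ 0.0948, -0.0924]), array([ 0.0957, -0.108 ]), array([ 0.0109, -0.0928]), array([ 0.0099, -0.1084])] [ 0.0528 -0.1004]
rod end [array([ 0.022 , -0.0896]), array([ 0.0159, -0.0817])] weight top [array([ 0.0071, -0.1327]), array([ 0.0062, -0.1174]), array([ 0.0079, -0.1481])]
weight base side [array([-0.0015, -0.1387]), array([ 0.0237, -0.1398]), array([ 0.0104, -0.1472])]
rod end side bottom [array([ 0.0265, -0.0811]), array([ 0.0203, -0.0793])] [array([ 0.0207, -0.0823]), array([ 0.0298, -0.0857])]
```

Request:
play_rows(
  offset=[
    [0,0,-0.4],
    [0,0,-0.4],
    [0,0,-0.1],
    [0.005,0.14,0],
    [0.008,0.2,0],
  ],
  rot=[
    [0,0,0],
    [0,0,0],
    [0,0,0],
    [0,0,0],
    [0,0,0],
  ],
)

```text
time_s: 27.5
ee_pos: [0.5875, -0.093, 0.0781]
tcp_rot: [3.141, -0.052, 0.004]
ft_force: [1.0, -0.9, -2.9]
finger_gap: 0.0216
```

Request:
play_rows(
  offset=[
    [0.008,0.2,0],
    [0.008,0.2,0],
    [0.008,0.2,0],
    [0.008,0.2,0],
    [0.008,0.2,0],
  ],
  rot=[
    [0,0,0],
    [0,0,0],
    [0,0,0],
    [0,0,0],
    [0,0,0],
  ],
)

```text
time_s: 28.12
ee_pos: [0.589, -0.0431, 0.0772]
tcp_rot: [3.141, -0.052, 0.002]
ft_force: [-0.3, -0.6, -3.0]
finger_gap: 0.0217
```

Run:
```python
from h import *
s=snap("side","17");crop(s,190,160,330,280,5,"c31")
```

```text
(no output)
```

View pics/c31.png

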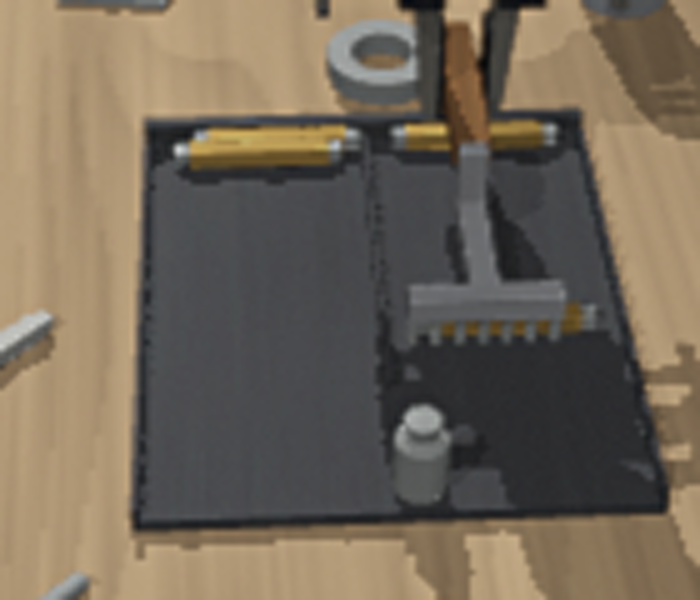

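Request:
play_rows(
  offset=[
    [0.008,0.2,0],
    [0.008,0.2,0],
    [0.008,0.2,0],
    [0.008,0.2,0],
    [0.008,0.2,0],
  ],
  rot=[
    [0,0,0],
    [0,0,0],
    [0,0,0],
    [0,0,0],
    [0,0,0],
  ],
)

```text
time_s: 28.8
ee_pos: [0.5908, 0.007, 0.0771]
tcp_rot: [3.141, -0.052, 0.001]
ft_force: [0.4, -0.9, -1.3]
finger_gap: 0.0219
```

Request:
play_rows(
  offset=[
    [0.008,0.2,0],
    [0.008,0.2,0],
    [0.008,0.2,0],
    [0.008,0.2,0],
    [0.008,0.2,0],
  ],
  rot=[
    [0,0,0],
    [0,0,0],
    [0,0,0],
    [0,0,0],
    [0,0,0],
  ],
)

```text
time_s: 29.42
ee_pos: [0.5928, 0.057, 0.0771]
tcp_rot: [3.141, -0.052, 0.001]
ft_force: [-0.9, -1.2, -0.7]
finger_gap: 0.0215
```

Request:
play_rows(
  offset=[
    [0.008,0.2,0],
    [0.008,0.2,0],
    [0.006,0.16,0],
    [0.005,0.12,0],
    [0.004,0.1,0],
  ],
  rot=[
    [0,0,0],
    [0,0,0],
    [0,0,0],
    [0,0,0],
    [0,0,0],
  ],
)

```text
time_s: 30.05
ee_pos: [0.5943, 0.0956, 0.0771]
tcp_rot: [3.141, -0.052, 0.001]
ft_force: [0.1, -1.3, -1.6]
finger_gap: 0.0215
```

Request:
play_rows(
  offset=[
    [0.004,0.08,0],
    [0.003,0.06,0],
    [0.001,0.02,0],
    [0,0,0],
  ],
  rot=[
    [0,0,0],
    [0,0,0],
    [0,0,0],
    [0,0,0],
  ],
)

```text
time_s: 30.55
ee_pos: [0.5948, 0.1034, 0.0771]
tcp_rot: [3.141, -0.052, 0.002]
ft_force: [-0.5, 0.6, -0.3]
finger_gap: 0.0214
```

Request:
play_rows(
  offset=[
    [0,0.02,0],
    [0,0.02,0],
    [0,0.02,0],
    [0,0,0],
  ],
  rot=[
    [0,0,0],
    [0,0,0],
    [0,0,0],
    [0,0,0],
  ],
)

```text
time_s: 31.05
ee_pos: [0.5948, 0.1064, 0.0771]
tcp_rot: [3.141, -0.052, 0.001]
ft_force: [0.4, 0.8, -1.3]
finger_gap: 0.0215
```

Request:
play_rows(
  offset=[
    [0,0.02,0],
    [0,0.02,0],
    [0,0,0],
  ],
  rot=[
    [0,0,0],
    [0,0,0],
    [0,0,0],
  ],
)

```text
time_s: 31.42
ee_pos: [0.5947, 0.1077, 0.0769]
tcp_rot: [3.14, -0.051, 0.001]
ft_force: [1.3, -4.4, -2.3]
finger_gap: 0.0215
```

Request:
play_rows(
  offset=[
    [0,0.02,0],
    [0,0,0],
  ],
  rot=[
    [0,0,0],
    [0,0,0],
  ],
)

```text
time_s: 31.68
ee_pos: [0.5946, 0.1079, 0.0767]
tcp_rot: [3.139, -0.051, 0.001]
ft_force: [1.6, -9.5, -4.6]
finger_gap: 0.0215
```

Request:
play_rows(
  offset=[
    [0,-0.05,0],
    [0,-0.05,0.1],
    [0,0,0.4],
    [0,0,0.6],
    [0,0.1,0.6],
  ],
  rot=[
    [0,0,0],
    [0,0,0],
    [0,0,0],
    [0,0,0],
    [0,0,0],
  ],
)

```text
time_s: 32.3
ee_pos: [0.5945, 0.1094, 0.163]
tcp_rot: [-3.141, 0.053, -0.001]
ft_force: [1.5, 0.6, -3.4]
finger_gap: 0.0214
```

Run:
```python
from h import *
t=snap("top","18");s=snap("side","18");crop(s,190,160,330,280,5,"c32")
```

```text
(no output)
```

View pics/c32.png

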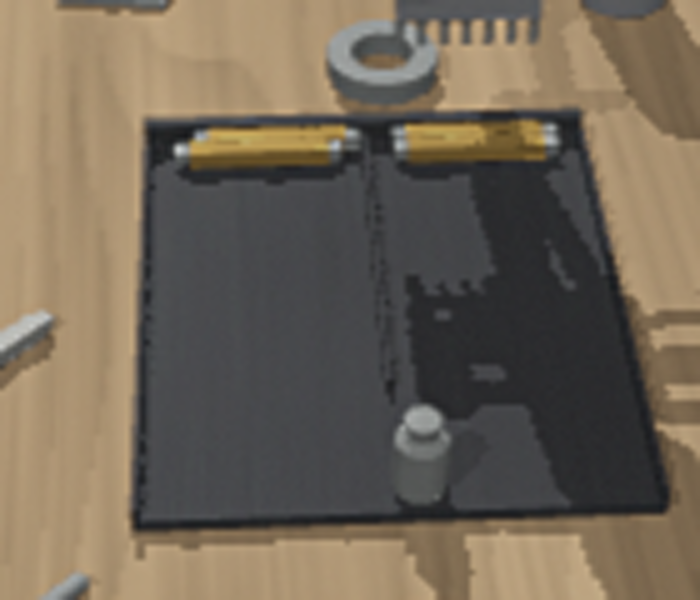

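View pics/top18.png

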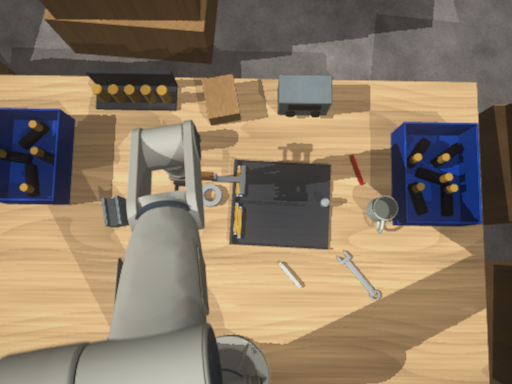

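Request:
play_rows(
  offset=[
    [-0.34,0.42,0],
    [-0.34,0.42,0],
    [-0.34,0.42,0],
    [-0.34,0.42,0],
    [-0.34,0.42,0],
  ],
  rot=[
    [0,0,0],
    [0,0,0],
    [0,0,0],
    [0,0,0.2],
    [0,0,0.3],
  ],
)

```text
time_s: 33.02
ee_pos: [0.5085, 0.2147, 0.1608]
tcp_rot: [3.122, 0.347, -0.001]
ft_force: [0.0, 0.5, -3.4]
finger_gap: 0.0212
```

Request:
play_rows(
  offset=[
    [0,0,0],
    [0,0,0],
    [0,0,0],
    [0,0,0],
    [0,0,0],
  ],
  rot=[
    [0,0,0.36],
    [0,0,0.36],
    [0,0,0.36],
    [0,0,0.36],
    [0,0,0.36],
  ],
)

```text
time_s: 33.65
ee_pos: [0.509, 0.214, 0.1608]
tcp_rot: [-2.659, -1.672, 0.001]
ft_force: [0.1, 0.3, -2.7]
finger_gap: 0.0216
```

Request:
play_rows(
  offset=[
    [0,0,0],
    [0,0,0],
    [0,0,0],
    [0,0,0],
    [0,0,0],
  ],
  rot=[
    [0,0,0.36],
    [0,0,0.36],
    [0,0,0.36],
    [0,0,0.22],
    [0.038,-0.2,0],
  ],
)

```text
time_s: 34.28
ee_pos: [0.5104, 0.2143, 0.1608]
tcp_rot: [1.949, 2.377, 0.122]
ft_force: [-0.2, 0.3, -3.4]
finger_gap: 0.022
```

Run:
```python
from h import *
from cell import status
t=snap("top","19");s=snap("side","19");crop(s,190,60,320,160,6,"c33");crop(t,225,150,345,260,6,"c34")
s=status.get_state(); print(s["ee_pos"],s["tcp_rot"],s["time_s"],s["ft_force"])
for o in __import__("rods").rods(t): print(np.round(o[0],4),round(o[1],1),np.round(o[2],1),o[3:],)
```

```text
[0.50736922 0.21346505 0.16057566] [1.95100469 2.37772449 0.11827679] 34.375 [-0.53224397  0.12896001 -3.52775612]
[ 0.4751 -0.019   0.02  ] 1.5 [237.3 220. ] (28.013858795166016, 8.251736640930176)
[ 0.6002 -0.0241  0.02  ] -3.1 [239.7 180.6] (25.476778030395508, 8.248355865478516)
```

View pics/c33.png

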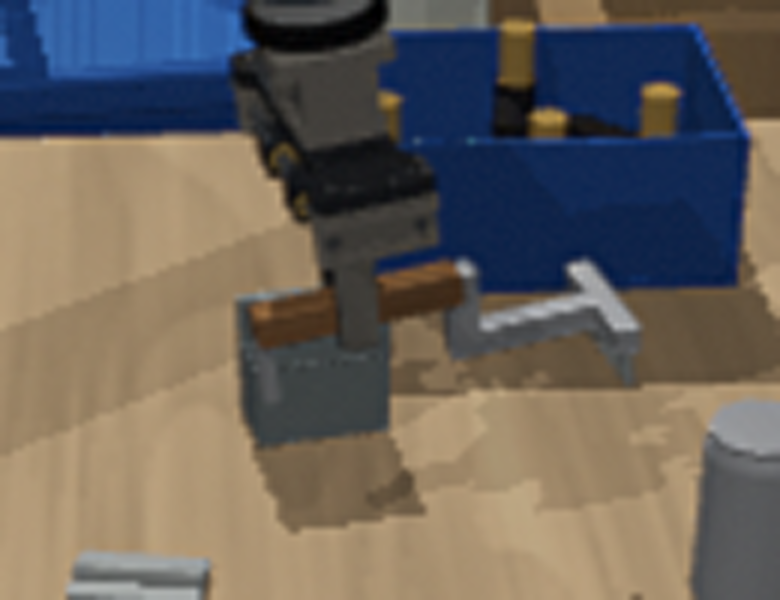

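View pics/c34.png

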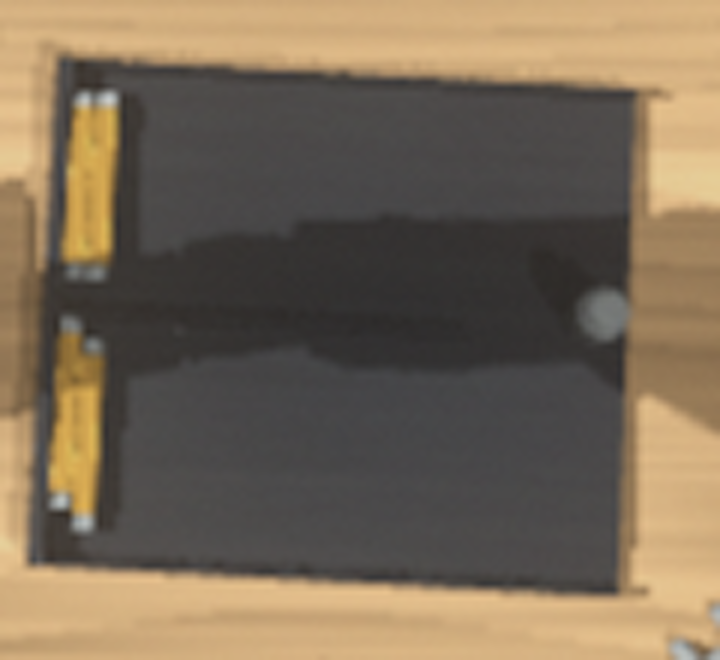

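Request:
play_rows(
  offset=[
    [0,0,-0.5],
    [0,0,-0.6],
    [0,0,-0.5],
    [0,0,-0.35],
    [0,0,-0.1],
  ],
  rot=[
    [0,0,0],
    [0,0,0],
    [0,0,0],
    [0,0,0],
    [0,0,0],
  ],
)

```text
time_s: 35.0
ee_pos: [0.5092, 0.214, 0.0582]
tcp_rot: [1.952, 2.378, 0.118]
ft_force: [0.4, 0.2, -3.4]
finger_gap: 0.0215
```

Request:
play_rows(
  offset=[
    [0,0,-0.03],
    [0,0,-0.02],
    [0,0,0],
  ],
  rot=[
    [0,0,0],
    [0,0,0],
    [0,0,0],
  ],
)

```text
time_s: 35.38
ee_pos: [0.5102, 0.2145, 0.0577]
tcp_rot: [1.95, 2.376, 0.123]
ft_force: [-0.6, -0.6, -1.8]
finger_gap: 0.0212
```

Request:
play_rows(
  offset=[
    [0,0,-0.02],
    [0,0,-0.02],
    [0,0,0],
  ],
  rot=[
    [0,0,0],
    [0,0,0],
    [0,0,0],
  ],
)

```text
time_s: 35.75
ee_pos: [0.5098, 0.2143, 0.0551]
tcp_rot: [1.951, 2.377, 0.121]
ft_force: [0.2, -0.7, -2.4]
finger_gap: 0.0212
```

Request:
play_rows(
  offset=[
    [0,0,-0.02],
    [0,0,0],
  ],
  rot=[
    [0,0,0],
    [0,0,0],
  ],
)

```text
time_s: 36.0
ee_pos: [0.5099, 0.2143, 0.0544]
tcp_rot: [1.951, 2.376, 0.122]
ft_force: [-2.2, -1.2, 4.1]
finger_gap: 0.0218
```

Request:
play_rows(
  offset=[
    [0,0,0],
    [0,0,0],
    [0,0,0],
    [0,0,0.3],
    [0,0,0.7],
  ],
  rot=[
    [0,0,0],
    [0,0,0],
    [0,0,0],
    [0,0,0],
    [0,0,0],
  ],
  claw=0.3,
)

```text
time_s: 36.62
ee_pos: [0.5089, 0.2139, 0.1042]
tcp_rot: [1.952, 2.378, 0.118]
ft_force: [0.9, 0.6, 0.9]
finger_gap: 0.0598
```

Request:
play_rows(
  offset=[
    [0,0,0.9],
    [0,0,0.9],
    [-0.8,0,0.5],
    [-0.8,0,0],
    [-0.8,0,0],
  ],
  rot=[
    [0,0,0],
    [0,0,0],
    [0,0,0],
    [0,0,0],
    [0,0,0],
  ],
)

```text
time_s: 37.25
ee_pos: [0.3888, 0.2142, 0.2204]
tcp_rot: [1.951, 2.376, 0.124]
ft_force: [0.0, 0.2, 0.2]
finger_gap: 0.0599
```

Run:
```python
from h import *
from cell import status
t=snap("top","20");s=snap("side","20");crop(s,190,60,320,160,6,"c35");crop(t,225,150,345,260,6,"c36");crop(s,190,160,330,280,5,"c37")
s=status.get_state(); print(s["ee_pos"],s["time_s"],s["ft_force"],s["finger_gap"])
```

```text
[0.38645857 0.21364894 0.21967584] 37.35 [ 0.19453871 -0.38328512  0.1346631 ] 0.05967099078183706
```

View pics/c35.png

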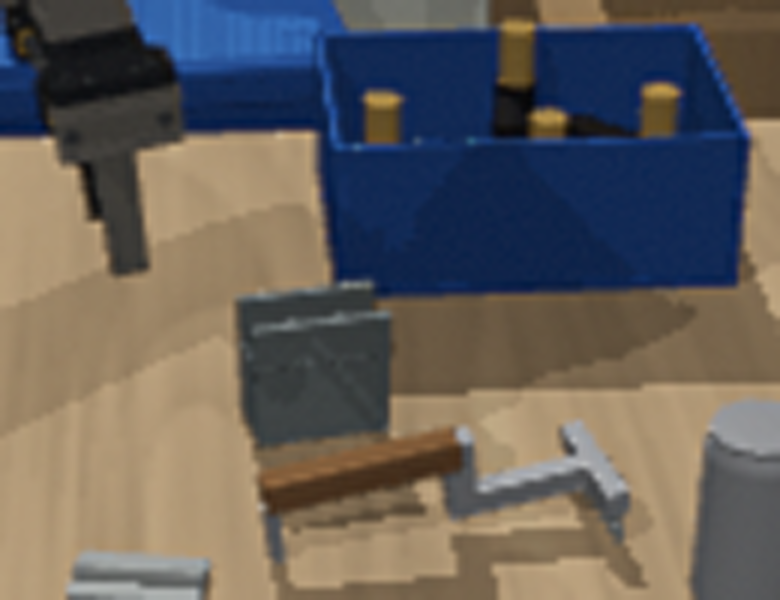

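View pics/c36.png

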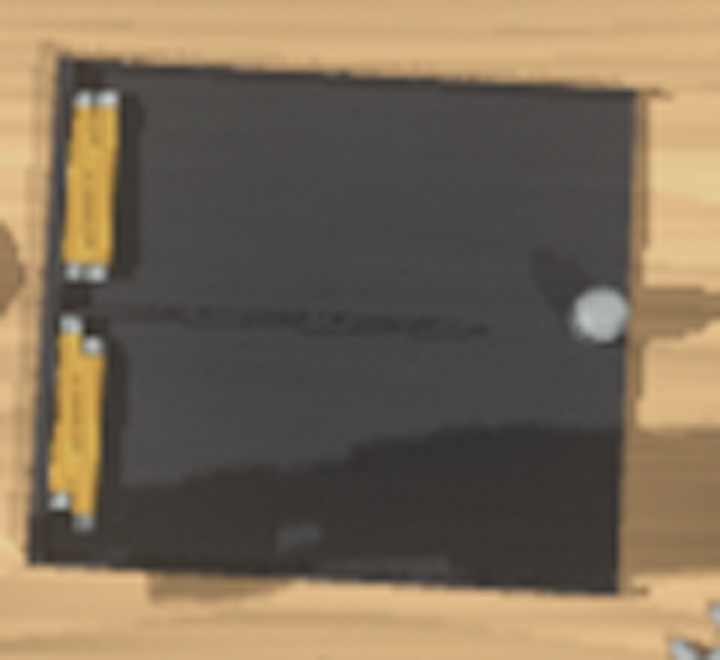

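View pics/c37.png

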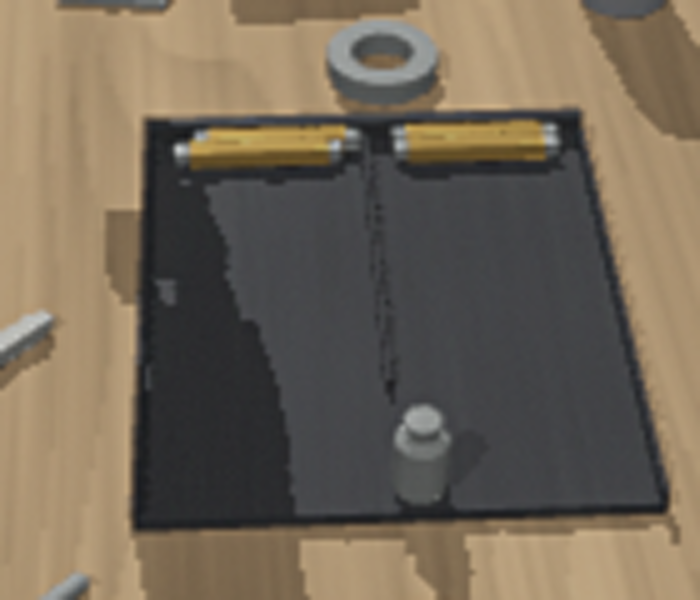

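View pics/top20.png

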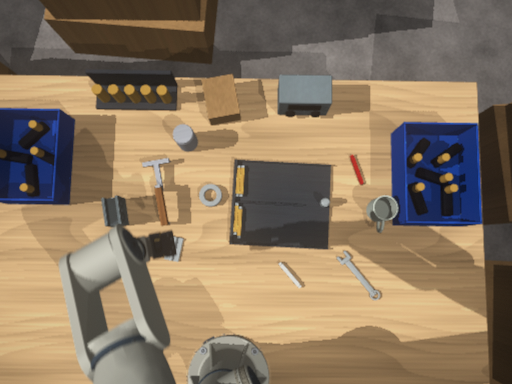

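```bash
python3 -c "
from cell import r,status
print(r.job_done())"
```

```text
the job is handed in; nothing more can be done
None
```

The job is handed in after about 37 s of the 72 s. All four spindles lie in neat rows against the fence, and the rake is lying on the bench.

**What I did:** I lifted the rake out of its cradle by the neck and laid it on the bench. I let go and took it again by the raised handle. With four pulls toward the fence (front spindle, then rear spindle, in each lane) I combed the spindles up, pressing each row home with about 7 to 11 N. Only the rake touched the spindles. I then laid the rake back on the bench and moved the gripper clear.

**Last checks, from the top and side pictures:**
- **Spindles:** Each lane holds a closed pair about 24 mm deep, as two 12 mm spindles should. By eye, their slopes in the top picture match the fence's to within about 1°, and they show flat in the side view. The rear spindle on the robot's side sits about 10 mm sideways of the one in front, still parallel and touching it.
- **Rake:** It rests stably on its tines and leg, off the tray and out of the cradle.
- **Everything else:** The weight, collar, hinge, can, mug and wrench look unmoved by eye; I did not measure them again.

**A check that disagreed:** The automatic angle reading for the robot-side pair was 1.5° against about -2.2° for the fence. It treats the two spindles as one patch, so their sideways offset skews it, and I relied on the spindle ends instead. I did not measure the gap to the fence directly; that the rows are up against it rests on the pushing force and the pictures.

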